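# Prop the sealer timer's flip cover and set the dial to the marker

### The arm

A 7-joint arm with a two-finger parallel gripper is mounted at the origin on a cart in front of the work surface, level with it; the furniture and walls round the work are solid. World frame = base frame: x ahead of the robot, y to its left, z up, the work surface at z = 0. Lengths are in m, angles in rad, forces in N, time in s.
With the tool pointing down it reaches from about 0.4 to 0.85 m from the base axis. Payload 10.4 kg.
Tool frame: the origin (TCP) lies midway between the tips of the shut fingers; the grasp point (between the pads) lies 19 mm behind it (ctrl.pinch_z is the distance from the TCP to the grasp point, in m); z points along the fingers, y is the direction in which the jaws open and shut (so a half turn about z gives the same grasp; the last joint's range is limited). The gripper opens to 87 mm and grips with 3 to 60 N. Pads are 19 mm wide; open, the fingers measure 117 mm over their backs; the gripper's body (75 mm by 190 mm) begins 51 mm behind the grasp point.
Start: joints at [1.294, 0.332, -0.065, 1.46, 0.022, 1.35, -0.088], TCP at [0.157, -0.605, 0.223] pointing down, gripper open.
Joint ranges: [-2.6, 2.6], [-0.5, 2.12], [-1.47, 1.34], [0.16, 2.42], [-1.27, 4.41], [0.06, 2.06], [-2.6, 2.6]. Speed limits (rad/s): [2.22, 2.22, 2.79, 2.79, 3.14, 3.14, 3.14].

### API

Orientations are given as a rotation vector (axis times angle).
In Python, from cell import ctrl, optics, workorder gives the robot as it stands.
- The arm moves only by the shell command python3 -m handwheel 'ROWS'. ROWS is JSON, a list of rows, each a list of 7 numbers: the turn, a rotation vector about the tool's x, y, z in degrees, then the shift along the tool's x, y, z in cm, then the gripper's target within -1 to 1 (fully open at 1, half-way at 0, shut at -1). A call has 1 to 12 rows; each row shifts and turns the commanded pose from where the row before left it, along the tool's axes as they then stand; what a row does not reach is not made up. A row lasts 1/8 s, in which the tool goes at most 62.5 mm and 10.7 degrees, less where a joint would pass 70% of its speed; a pose out of reach is approached as far as the arm can. A call with a gripper value outside its range is refused whole. The fingers move at their own pace and stop on an object; the grip force is fixed at half the most. Time passes only in rows, so rows that do not move let the fingers close. It gives the time, the measured TCP pose, the force and the opening at its end, in the units of the state.
- ctrl.read_state(): the state, without advancing time (a new reading comes with each control period).
- optics.camera(name): name is "scene" or "top" or "wrist"; returns the picture (384x512x3 uint8, red, green, blue); there is no depth.
- optics.calibration(name): a dict with "camera_matrix" (3x3 intrinsics, pixels), "R" (3x3) and "t" (3): a world point X has camera coordinates R X + t; the wrist camera has in their place "hand_eye" (4x4, takes a point from camera to tool coordinates, whose origin is the TCP and whose axes are the flange's). Camera axes: x right, y down, z forward; pixel columns grow to the right and rows downward; lengths in m; the calibration is good to about 2 mm. The wrist camera is an equidistant fisheye: a pixel r from the principal point sees the ray r / f radians off the axis. A picture is of the moment at which its call begins: read the wrist's pose just before it. calibration takes no time and is no camera call.
- workorder.finish_job(): hands the job in, once; it reports no verdict.
The state is a dict: "clock": time; "q": joint angles; "dq": joint speeds; "tau": joint torques, N m; "tool_pos": TCP position; "ee_rot": TCP orientation; "contact_force": force on the tool from outside, world axes, zero at the start; "ft_torque": the same for the moment, N m; "finger_gap": finger opening in m.
Only numpy, scipy, OpenCV 4.12 (cv2) and the standard library are available. Lean on these libraries where they do the work, as an engineer would, in place of code of your own. Each camera call takes 0.05 s, during which the arm holds its last target.

### The job

We are changing to thicker film, so the bag sealer's timer has to be set to the marker. Lift the timer unit's flip cover right up to its end stop and let it down again, so that the stay on its left drops into its catch and the cover stays propped open by itself; let go of it, then turn the knob beneath it until its pointer stands at the marker tab on the dial. Do not let the cover slam, leave the marker tab and the other things on the table where they are, and leave the cover propped for the test seals.

Things in the scene. Friction and masses are not known exactly. Their poses are not given: they have to be found in the camera images.
- timer_unit: the bag sealer's timer unit, fixed to the table: grey wedge-shaped case 200 mm deep, 210 wide, 40 high in front, 140 at the back. Origin under its centre on the table; x points from its front to its back, y to its left, z up. Its top, the dial panel, slopes 30 deg down to the front: outward normal (-0.5, 0, 0.866) in this frame. A flip cover lies 34 mm above the panel.
- flip_cover (a joint): opening angle of the flip cover (rad): 0 shut (parallel to the panel), grows as the front edge swings up and back, end stop 1.72. Clear pane in a steel frame, 165 mm from hinge to front edge, 184 wide, side flanges 26 deep, about 0.45 kg. It falls shut by its weight (about 3 N at the lift bar) unless the stay holds it; propped it rests at about 1.38.
- flip_cover_hinge (a point): middle of the cover's hinge line, on the unit's centre plane, 164 mm above the table. The hinge line runs along the unit's y. From it the front edge is 165 mm away towards the front, 30 deg below horizontal when shut, 60 deg above it at 1.57 rad.
- lift_grip (a point): where to take the lift bar: round steel bar 12 mm thick along the cover's front edge that runs on past the unit's RIGHT side. The point is on its centre line, 165 mm from the hinge line, 160 mm right of the centre plane, 82 mm above the table when shut. Bar free from 105 mm (case's cheek) to 197 mm, then a 20 mm ball. It may turn in the fingers as the cover swings.
- stay (a joint): angle (rad) of the stay, a sprung flat strut 125 mm long on the cover's LEFT side: 0 when shut; grows as the cover opens and its lower pin slides up a rail on the left cheek. Past about 1.63 of the cover (lift it to the end stop) the pin goes over the rail's end; let down again, it drops into the catch and bears the cover (cover 1.38, stay 2.21; on the rail the stay would read 2.07).
- stay_pin (a point): the pin at the stay's lower end, 8 mm thick
- catch_seat (a point): where the pin's centre stands when seated in the catch, a slot 10 mm wide on the left cheek. Axes: x up the panel's slope (to the back), z along the panel's normal. A pin still on the rail is 6 mm higher in z.
- dial_knob (a joint): angle of the dial knob (rad), grows clockwise seen facing the panel; stops at 0 (pointer lower left) and 4.71 (lower right). It turns stiffly (0.06 N m), stays where it is left and does not press in.
- knob_grip (a point): middle of the knob's grip bar, on the knob's axis (the panel's normal), 19.7 mm above the panel. Black disc 77 mm across, top 8.7 mm above the panel; across it a bar 17 mm wide up to 31.7 mm above the panel, flat-sided for 52 mm, narrowed to a pointer nose with a white line. The propped cover hangs over it: come along its axis, 30 deg from vertical, from the robot's side.
- pointer_tip (a point): point on the knob's pointer line, 45 mm from the axis, 7 mm above the panel; turns with the knob, on the side of the bar's narrow nose
- marker_tab (a joint): where the marker tab stands, as the knob angle (rad) that points at it; it could be shifted but must not be
- tab_tip (a point): the point of the marker tab that the pointer tip meets when it stands exactly at the tab: a small plain metal arrow-shaped tab on the dial's edge, 17 x 14 mm, 41 to 58 mm from the knob's axis, its tip towards the knob, its top 7 mm above the panel (lower than the knob's disc)
- gift_tray_0: card gift tray full of chocolates, 167 x 203 x 44 mm, right of the timer unit; origin under its centre; bystander
- ribbon_spool: spool of satin ribbon lying flat, 80 mm across, 27 mm high, left of the unit; bystander
- gold_spool: smaller spool of satin ribbon lying flat, 74 mm across, 19 mm high, left of the unit; bystander
- sweets_jar: tall jar of sweets, 92 mm across, 171 mm high, left behind the unit; bystander
- clear_tape: roll of tape lying flat, 96 mm across, 48 mm high, right behind the unit; bystander
- marker_pen: marker pen lying flat, 135 mm long, 17 mm thick, in front of the unit towards its left; bystander

How it is judged:
By the outcome, as a careful person would: the job done as asked, in the order asked, and still so for the second after the job is handed in, with the robot touching nothing.
It also fails if it takes over 72 s, if anything falls off the work surface, if the arm or the gripper's body presses on something with over 40 N, if the wrist force passes 120 N, or if a joint passes its speed limit or range.

## Working session

There is one attempt and no reset: what is moved stays moved. The work goes in short steps, Python scripts to look and compute and a shell command to move; the robot and the scene stay as the last step left them, time stands still between calls to the robot, and variables do not carry over. Pictures are saved under pics/ and viewed, and the job is handed in when it is done.

```bash
ls; mkdir -p pics
python3 - <<'E'
from cell import ctrl, optics, workorder
import cv2
s=ctrl.read_state(); print({k:s[k] for k in ('clock','tool_pos','ee_rot','finger_gap','contact_force')}, ctrl.pinch_z)
for n in ("scene","top","wrist"):
    im=optics.camera(n); cv2.imwrite(f"pics/{n}0.png",im[:,:,::-1]); print(n,optics.calibration(n))
E
```

```text
pics
{'clock': 0.0, 'tool_pos': array([ 0.15683719, -0.60461469,  0.22176409]), 'ee_rot': array([-3.11495743e+00, -3.97547701e-01,  4.12621664e-04]), 'finger_gap': 0.08706180898967289, 'contact_force': array([-0.18491308,  0.6420232 , -0.20140127])} 0.0187
scene {'camera_matrix': array([[356.95945186,   0.        , 255.84659005],
       [  0.        , 356.95945186, 192.56141144],
       [  0.        ,   0.        ,   1.        ]]), 'R': array([[-0.6345933 , -0.77283341, -0.00445664],
       [-0.36600497,  0.30560493, -0.87900284],
       [ 0.68068473, -0.55617816, -0.47679571]]), 't': array([0.315385  , 0.31761787, 0.88520482])}
top {'camera_matrix': array([[462.99653433,   0.        , 259.33001144],
       [  0.        , 462.99653433, 189.32990428],
       [  0.        ,   0.        ,   1.        ]]), 'R': array([[-0.05714842, -0.99834735,  0.00605166],
       [-0.96920136,  0.05402356, -0.24027105],
       [ 0.23954703, -0.01959639, -0.97068697]]), 't': array([-0.01505329,  0.5944151 ,  1.71546665])}
wrist {'camera_matrix': array([[297.31863964,   0.        , 257.34209928],
       [  0.        , 297.31863964, 188.32562047],
       [  0.        ,   0.        ,   1.        ]]), 'hand_eye': array([[-1.00829414e-03, -9.54378946e-01, -2.98596402e-01,
         8.16552005e-02],
       [ 9.99999438e-01, -1.06014566e-03,  1.16783925e-05,
         3.65360194e-04],
       [-3.27701293e-04, -2.98596222e-01,  9.54379478e-01,
        -1.62644485e-01],
       [ 0.00000000e+00,  0.00000000e+00,  0.00000000e+00,
         1.00000000e+00]])}
```

View pics/scene0.png

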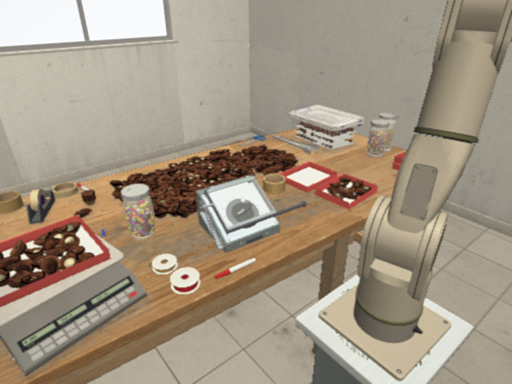

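View pics/top0.png

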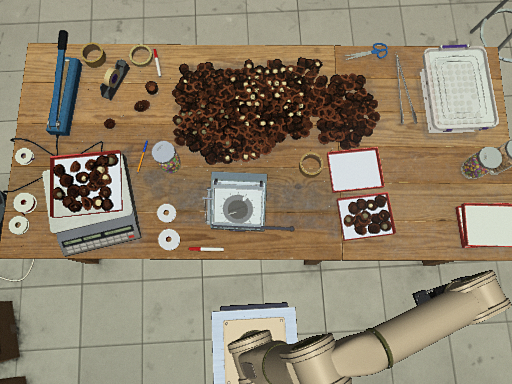

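View pics/wrist0.png

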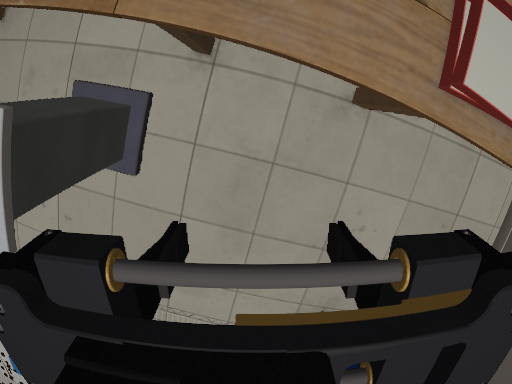

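The scene and top views show the unit around scene (238,212) and top (238,205). The bar's ball is at scene (304,205) and top (292,229). The wrist camera sees only the floor. I'll magnify these areas.

Run:
```python
import cv2
a=cv2.imread('pics/scene0.png')[160:260,180:320]; cv2.imwrite('pics/s0c.png',cv2.resize(a,None,fx=5.6,fy=5.6,interpolation=cv2.INTER_CUBIC))
a=cv2.imread('pics/top0.png')[160:245,190:310]; cv2.imwrite('pics/t0c.png',cv2.resize(a,None,fx=6.6,fy=6.6,interpolation=cv2.INTER_CUBIC))
```

```text
(no output)
```

View pics/s0c.png

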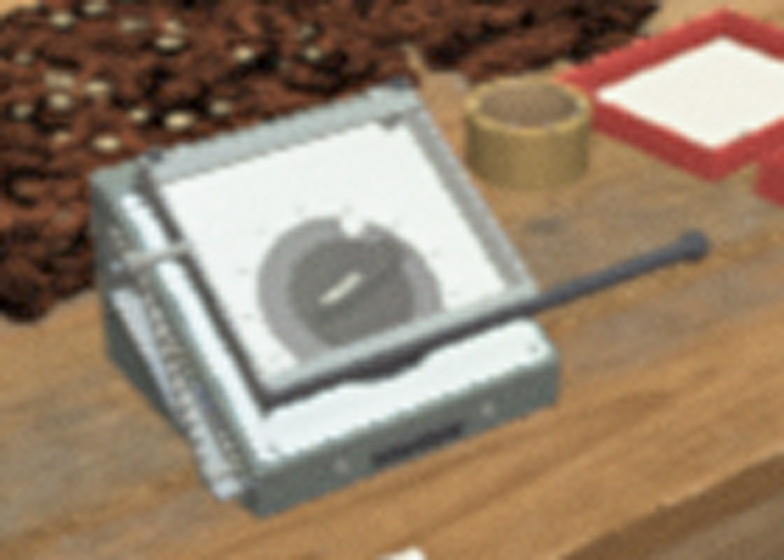

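View pics/t0c.png

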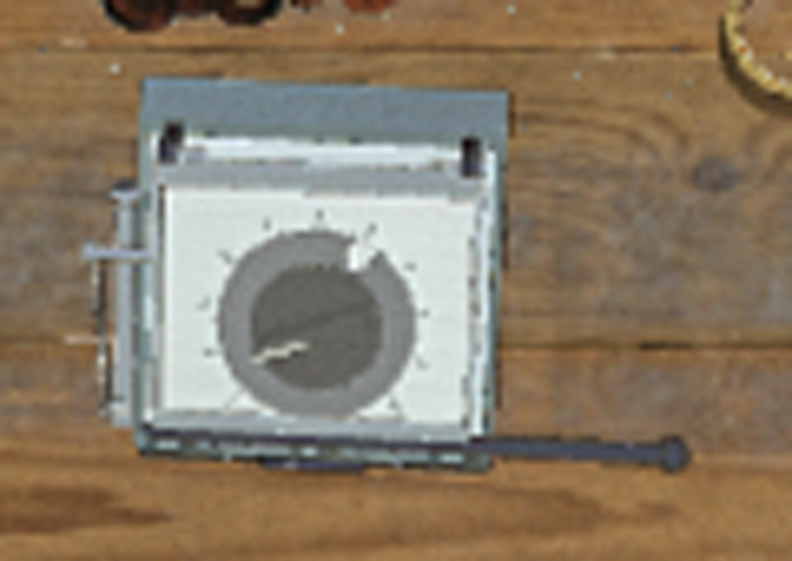

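```bash
cat > h.py <<'E'
import numpy as np, cv2
from scipy.spatial.transform import Rotation as Ro
from scipy.optimize import least_squares
from cell import ctrl, optics, workorder
C={n:optics.calibration(n) for n in('scene','top')}
W=optics.calibration('wrist')
def proj(n,X):
    c=C[n]; p=c['R']@np.asarray(X,float)+c['t']; p=c['camera_matrix']@p; return p[:2]/p[2]
def ray(n,px):
    c=C[n]; d=c['R'].T@np.linalg.solve(c['camera_matrix'],[*px,1]); return -c['R'].T@c['t'], d/np.linalg.norm(d)
def wproj(X,pos,rot):
    H=W['hand_eye']; K=W['camera_matrix']
    tp=Ro.from_rotvec(rot).inv().apply(np.asarray(X)-pos); c=H[:3,:3].T@(tp-H[:3,3])
    th=np.arctan2(np.hypot(c[0],c[1]),c[2]); u=c[:2]/np.linalg.norm(c[:2])
    return K[:2,2]+K[0,0]*th*u
def wray(px,pos,rot):
    H=W['hand_eye']; K=W['camera_matrix']; v=(np.array(px)-K[:2,2])/K[0,0]; th=np.linalg.norm(v)
    d=np.array([*(np.sin(th)*v/th),np.cos(th)]); R=Ro.from_rotvec(rot)
    return R.apply(H[:3,3])+pos, R.apply(H[:3,:3]@d)
def tri(rs):
    A=np.zeros((3,3));b=np.zeros(3)
    for o,d in rs:
        P=np.eye(3)-np.outer(d,d);A+=P;b+=P@o
    X=np.linalg.solve(A,b); return X,[np.linalg.norm((np.eye(3)-np.outer(d,d))@(X-o)) for o,d in rs]
E
python3 - <<'E'
from h import *
np.set_printoptions(precision=4,suppress=True)
S=lambda x,y:(180+x/5.6,160+y/5.6)
T=lambda x,y:(190+x/6.6,160+y/6.6)
for nm,s,t in (('ball',S(692,245),T(677,453)),('knob',S(350,310),T(316,328)),('BL',S(95,178),T(143,80)),('BR',S(415,90),T(508,93)),('tab tip?',S(350,245),T(355,265))):
    print(nm,tri([ray('scene',s),ray('top',t)]))
L=[('scene',S(95,178),(.1,.105,.14)),('scene',S(555,345),(-.1,-.105,.04)),('scene',S(262,460),(-.1,.105,.04)),
('scene',S(262,515),(-.1,.105,0)),('scene',S(555,400),(-.1,-.105,0)),('top',T(143,80),(.1,.105,.14)),('top',T(508,93),(.1,-.105,.14)),
('scene',S(692,245),(-.096,-.207,.082)),('top',T(677,453),(-.096,-.207,.082))]
def w(p,X): return np.array([p[0],p[1],0])+Ro.from_euler('z',p[2]).apply(X)
f=lambda p:np.concatenate([proj(n,w(p,X))-np.array(u) for n,u,X in L])
r=least_squares(f,[.6,0,0],loss='soft_l1'); print(r.x); print(f(r.x).reshape(-1,2))
print([-C[n]['R'].T@C[n]['t'] for n in C])
E
```

```text
ball (array([ 0.433 , -0.1636,  0.0799]), [np.float64(0.0018755626003131743), np.float64(0.0018755626003132315)])
knob (array([0.5177, 0.0385, 0.0732]), [np.float64(0.0009516484433080942), np.float64(0.0009516484433080995)])
BL (array([0.6527, 0.1269, 0.1368]), [np.float64(0.0006246092044395358), np.float64(0.0006246092044396506)])
BR (array([ 0.6258, -0.086 ,  0.1407]), [np.float64(0.009746621149315387), np.float64(0.009746621149315404)])
tab tip? (array([0.549 , 0.0138, 0.0944]), [np.float64(0.0009848170081457723), np.float64(0.0009848170081457265)])
[ 0.5498  0.0326 -0.0971]
[[-1.4527 -1.5809]
 [ 1.7171  1.3926]
 [-0.3474  2.0412]
 [ 0.2117  2.5744]
 [ 1.3787  1.3876]
 [-0.1281 -1.8878]
 [ 0.5649 -1.6153]
 [ 0.4234 -0.6352]
 [-0.1803 -0.7938]]
[array([-0.2862,  0.639 ,  0.7027]), array([ 0.1643, -0.0135,  1.8081])]
```

```bash
cat >> h.py <<'E'
np.set_printoptions(precision=4,suppress=True)
def goal(pos,Rm):
    """tool-frame shift (cm) and turn (deg) from the measured pose"""
    s=ctrl.read_state(); R0=Ro.from_rotvec(s['ee_rot'])
    sh=R0.inv().apply(np.array(pos)-s['tool_pos'])*100; tr=(R0.inv()*Rm).as_rotvec(degrees=True)
    print('pos',s['tool_pos'],'q',s['q'],'shift',sh,'|',np.linalg.norm(sh),'turn',tr,'F',s['contact_force'],'gap',s['finger_gap'],'t',s['clock'])
def down(az): # tool down, x at azimuth az deg
    a=np.radians(az); x=np.array([np.cos(a),np.sin(a),0]); z=np.array([0,0,-1.]); return Ro.from_matrix(np.c_[x,np.cross(z,x),z])
E
python3 - <<'E'
from h import *
goal((.42,-.12,.26),down(84.4))
E
```

```text
pos [ 0.1569 -0.6047  0.2219] q [ 1.2944  0.3327 -0.0647  1.4608  0.0216  1.3499 -0.0885] shift [ 37.6432 -40.3132  -3.7654] | 55.284220264610255 turn [ -0.0543  -0.0348 -69.8565] F [-1.0204  0.1318 -0.2807] gap 0.0872363898374144 t 0.15
```

```bash
python3 -m handwheel '[[0,0,0,3.8,-4.0,-0.4,1],[0,0,0,3.8,-4.0,-0.4,1],[0,0,0,3.8,-4.0,-0.4,1],[0,0,0,3.8,-4.0,-0.4,1],[0,0,0,3.8,-4.0,-0.4,1],[0,0,0,3.8,-4.0,-0.4,1],[0,0,0,3.8,-4.0,-0.4,1],[0,0,0,3.8,-4.0,-0.4,1],[0,0,0,3.8,-4.0,-0.4,1],[0,0,0,3.5,-4.0,-0.2,1]]' && python3 -m handwheel '[[0,0,-10,0,0,0,1],[0,0,-10,0,0,0,1],[0,0,-10,0,0,0,1],[0,0,-10,0,0,0,1],[0,0,-10,0,0,0,1],[0,0,-10,0,0,0,1],[0,0,-9.8,0,0,0,1],[0,0,0,0,0,0,1]]'
python3 - <<'E'
from h import *
goal((.42,-.12,.26),down(84.4))
s=ctrl.read_state(); im=optics.camera('wrist'); cv2.imwrite('pics/w1.png',im[:,:,::-1]); np.savez('w1.npz',p=s['tool_pos'],r=s['ee_rot'])
cv2.imwrite('pics/w1b.png',cv2.resize(im[:,:,::-1],None,fx=1.55,fy=1.55,interpolation=cv2.INTER_CUBIC))
E
```

```text
clock: 1.4
tool_pos: [0.422, -0.1214, 0.2608]
ee_rot: [3.116, 0.398, 0.001]
contact_force: [0.3, -0.6, -0.4]
finger_gap: 0.0867
clock: 2.4
tool_pos: [0.4213, -0.1231, 0.2604]
ee_rot: [-2.329, -2.108, 0.0]
contact_force: [0.3, -0.3, -0.3]
finger_gap: 0.087
pos [ 0.4213 -0.1231  0.2604] q [ 0.7453 -0.0822 -0.5267  1.835  -0.042   1.3781  0.1284] shift [ 0.2927 -0.161   0.0405] | 0.3364852252776066 turn [-0.0138  0.0053 -0.1109] F [ 0.2985 -0.3109 -0.3366] gap 0.08702625833620682 t 2.4
```

View pics/w1b.png

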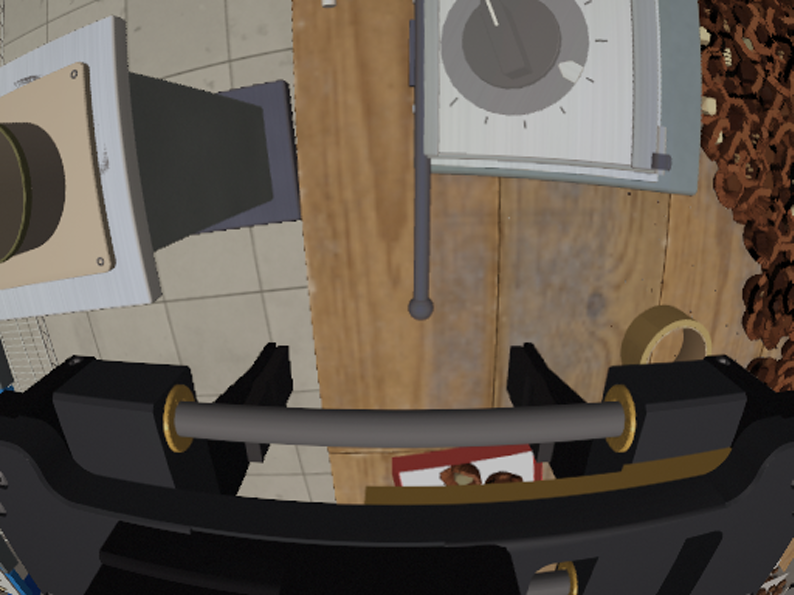

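The wrist view shows the bar running vertically at column 421, with its ball at (420,308). The knob is at (497,42), its pointer aims up and slightly left of image-up, and the tab is at (572,70). I'll take a second view further left as a baseline.

```bash
python3 -m handwheel '[[0,0,0,5.5,2.5,0,1],[0,0,0,5.5,2.5,0,1],[0,0,0,0,0,0,1]]'
python3 - <<'E'
from h import *
s=ctrl.read_state(); im=optics.camera('wrist'); cv2.imwrite('pics/w2.png',im[:,:,::-1]); np.savez('w2.npz',p=s['tool_pos'],r=s['ee_rot']); print(s['tool_pos'],s['ee_rot'])
cv2.imwrite('pics/w2b.png',cv2.resize(im[:,:,::-1],None,fx=1.55,fy=1.55,interpolation=cv2.INTER_CUBIC))
E
```

```text
clock: 2.82
tool_pos: [0.4831, -0.0139, 0.2605]
ee_rot: [-2.324, -2.112, -0.003]
contact_force: [-0.9, -0.4, -0.0]
finger_gap: 0.0867
[ 0.4831 -0.0139  0.2605] [-2.3244 -2.1117 -0.0027]
```

View pics/w2b.png

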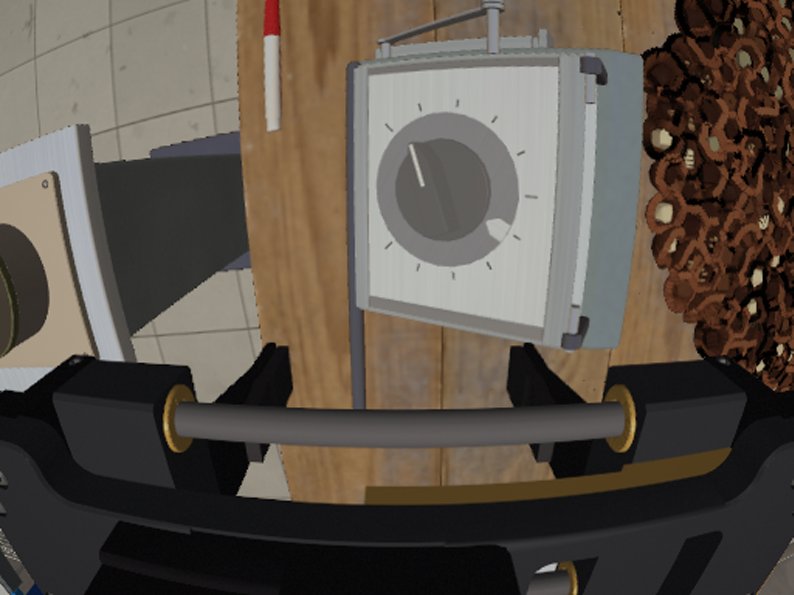

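Run:
```python
import cv2
a=cv2.imread('pics/w2.png')[60:180,225:375]; cv2.imwrite('pics/w2c.png',cv2.resize(a,None,fx=5,fy=5,interpolation=cv2.INTER_CUBIC))
a=cv2.imread('pics/w1.png')[0:80,270:400]; cv2.imwrite('pics/w1c.png',cv2.resize(a,None,fx=6,fy=6,interpolation=cv2.INTER_CUBIC))
```

```text
(no output)
```

View pics/w2c.png

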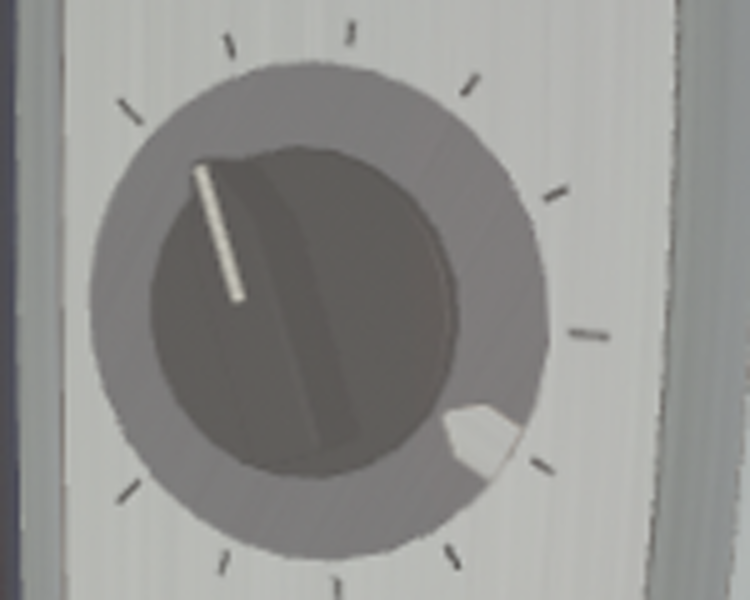

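View pics/w1c.png

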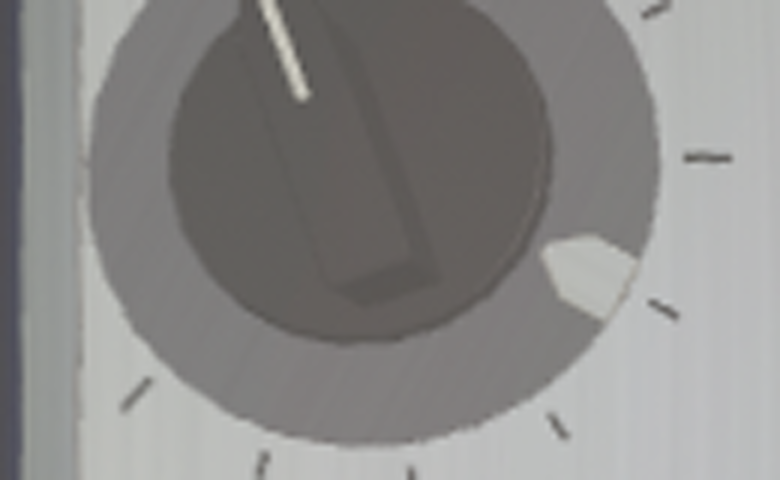

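```bash
cat > fit.py <<'E'
from h import *
V={k:np.load(k+'.npz') for k in('w1','w2')}
def P(n,X): return wproj(X,V[n]['p'],V[n]['r']) if n[0]=='w' else proj(n,X)
def RY(n,u): return wray(u,V[n]['p'],V[n]['r']) if n[0]=='w' else ray(n,u)
S=lambda x,y:(180+x/5.6,160+y/5.6)
T=lambda x,y:(190+x/6.6,160+y/6.6)
A=lambda x,y:(x/1.55,y/1.55)
L=[('scene',S(95,178),(.1,.105,.14)),('scene',S(555,345),(-.1,-.105,.04)),('scene',S(262,460),(-.1,.105,.04)),
('scene',S(262,515),(-.1,.105,0)),('scene',S(555,400),(-.1,-.105,0)),('top',T(143,80),(.1,.105,.14)),('top',T(508,93),(.1,-.105,.14)),
('scene',S(692,245),(-.096,-.207,.082)),('top',T(677,453),(-.096,-.207,.082)),
('w1',A(420,308),(-.096,-.207,.082)),('w1',A(697,193),(.1,-.105,.14)),('w2',A(643,57),(.1,.105,.14)),('w2',A(622,347),(.1,-.105,.14))]
def w(p,X): return np.array([p[0],p[1],0])+Ro.from_euler('z',p[2]).apply(X)
E
python3 - <<'E'
from fit import *
print('ball',tri([RY('scene',S(692,245)),RY('top',T(677,453)),RY('w1',A(420,308))]))
print('BR',tri([RY('w1',A(697,193)),RY('w2',A(622,347)),RY('top',T(508,93))]))
print('BL',tri([RY('w2',A(643,57)),RY('scene',S(95,178)),RY('top',T(143,80))]))
print('tabtip',tri([RY('w2',(225+446/5,60+418/5)),RY('w1',(270+543/6,255/6))]))
f=lambda p:np.concatenate([P(n,w(p,X))-np.array(u) for n,u,X in L])
r=least_squares(f,[.6,0,0],loss='soft_l1'); p=r.x; print(p); print(f(p).reshape(-1,2))
# bar line: w2 px (353,62)..(360,400) ; w1 (421,290),(421,200): where is bar at height?
Rz=Ro.from_euler('z',p[2]); inv=lambda X:Rz.inv().apply(X-np.array([p[0],p[1],0]))
print('tab unit',inv(tri([RY('w2',(225+446/5,60+418/5)),RY('w1',(270+543/6,255/6))])[0]))
print('ball unit',inv(tri([RY('scene',S(692,245)),RY('top',T(677,453)),RY('w1',A(420,308))])[0]))
n=np.array([-.5,0,3**.5/2]); e=np.array([3**.5/2,0,.5]); o=np.array([-.1,0,.04])
def panel(v,u,h):
    c,d=RY(v,u); c=inv(c); d=Rz.inv().apply(d); t=(h-n@(c-o))/(n@d); X=c+t*d; return np.array([e@(X-o),X[1]])
q2=lambda x,y:(225+x/5,60+y/5)
ring=[(92,300),(549,340),(311,62),(330,559),(140,130),(500,150),(488,480),(150,480),(548,300),(210,80)]
pts=np.array([panel('w2',q2(*a),.001) for a in ring])
g=least_squares(lambda c:np.hypot(*(pts-c[:2]).T)-c[2],[.08,0,.05]);print('ring',g.x,g.fun)
disc=[(150,310),(458,310),(300,148),(315,478),(380,165),(400,450),(200,430)]
pts=np.array([panel('w2',q2(*a),.0087) for a in disc])
k=least_squares(lambda c:np.hypot(*(pts-c[:2]).T)-c[2],[.08,0,.05]);print('disc',k.x,k.fun)
for nm,v,u,h in(('tip','w2',q2(446,418),.007),('tip','w1',(270+543/6,255/6),.007),('lineO','w2',q2(200,165),.0317),('lineI','w2',q2(238,300),.0317),('lineI','w1',(270+303/6,98/6),.0317),('lineO','w2',q2(200,165),.01)):
    a=panel(v,u,h); d=a-g.x[:2]; # angle: up-slope=135deg, left(+y)=45
    print(nm,v,a,np.hypot(*d),135-np.degrees(np.arctan2(d[1],d[0])))
for nm,u in(('t0',(130,110)),('t5',(588,335)),('t10',(130,490)),('t6',(540,467))):
    d=panel('w2',q2(*u),0)-g.x[:2]; print(nm,np.hypot(*d),135-np.degrees(np.arctan2(d[1],d[0])))
E
```

```text
ball (array([ 0.4331, -0.1636,  0.0798]), [np.float64(0.001781571499027406), np.float64(0.001973821158531992), np.float64(0.00021044538469253084)])
BR (array([ 0.6351, -0.0775,  0.1439]), [np.float64(0.0001496884540682459), np.float64(0.0034849786457132837), np.float64(0.003376826494921386)])
BL (array([0.6554, 0.1264, 0.1373]), [np.float64(0.004287000951900481), np.float64(0.0023211663478174124), np.float64(0.00253171309922413)])
tabtip (array([0.5476, 0.0135, 0.1041]), [np.float64(0.00010788677062447087), np.float64(0.00010788677062440312)])
[ 0.5493  0.0342 -0.0959]
[[-1.8114 -1.3582]
 [ 1.4692  1.5964]
 [-0.6319  2.3256]
 [-0.0673  2.8657]
 [ 1.1343  1.597 ]
 [-0.5892 -1.7086]
 [ 0.1117 -1.4998]
 [ 0.1783 -0.4685]
 [-0.567  -0.7045]
 [ 0.5406 -0.1425]
 [ 0.6988  1.7295]
 [-0.1422 -2.6913]
 [-1.4788  1.3436]]
tab unit [ 0.0003 -0.0208  0.1041]
ball unit [-0.0967 -0.208   0.0798]
ring [0.0818 0.0006 0.0587] [-0.0017  0.0001 -0.0014 -0.      0.0015  0.0011 -0.0006  0.0011 -0.0002
  0.0001]
disc [0.0843 0.0004 0.0381] [ 0.0004 -0.0002 -0.0008 -0.0004  0.0007  0.0004 -0.    ]
tip w2 [ 0.1196 -0.0206] 0.04336536639061275 164.25688716827156
tip w1 [ 0.1191 -0.021 ] 0.04320686502721496 165.11027685066006
lineO w2 [0.0718 0.0334] 0.03422918906919269 28.02753289399402
lineI w2 [0.081  0.0046] 0.004078746029173005 33.74469908751446
lineI w1 [0.0812 0.0043] 0.0037435321019381822 36.475519118545705
lineO w2 [0.06   0.0338] 0.03970778920903499 11.745261584740419
t0 0.06617766772581764 0.4512660080171713
t5 0.06712948932900839 136.0167598551982
t10 0.06665188994383692 269.69499589898845
t6 0.06560350668014801 163.21198325904115
```

```bash
cat >> h.py <<'E'
UP=np.array([.5493,.0342,-.0959])
def U(X): return np.array([UP[0],UP[1],0])+Ro.from_euler('z',UP[2]).apply(X)
def Ui(X): return Ro.from_euler('z',-UP[2]).apply(np.asarray(X)-np.array([UP[0],UP[1],0]))
E
python3 - <<'E'
from h import *
goal(U((-.0965,-.16,.063)),down(84.5))
th=np.linspace(0,1.74,30); B=np.c_[.0467-.165*np.cos(np.pi/6-th),.164-.165*np.sin(np.pi/6-th)]
for a,d in zip(th[1:],np.diff(B,axis=0)*100): print(round(a,3),d)
E
```

```text
pos [ 0.4824 -0.0167  0.2604] q [ 0.6128  0.0373 -0.6798  1.7342  0.0231  1.3787 -0.1696] shift [-10.3119  -3.4452  19.7318] | 22.528892808564734 turn [-0.0197 -0.0412 -0.1431] F [ 0.6852 -0.6955 -0.3499] gap 0.08705361225161716 t 2.875
0.06 [-0.469   0.8717]
0.12 [-0.4159  0.8983]
0.18 [-0.3613  0.9216]
0.24 [-0.3054  0.9416]
0.3 [-0.2483  0.9582]
0.36 [-0.1904  0.9714]
0.42 [-0.1318  0.981 ]
0.48 [-0.0728  0.9872]
0.54 [-0.0135  0.9898]
0.6 [0.0459 0.9888]
0.66 [0.1051 0.9843]
0.72 [0.164  0.9762]
0.78 [0.2222 0.9646]
0.84 [0.2796 0.9495]
0.9 [0.3361 0.9311]
0.96 [0.3913 0.9092]
1.02 [0.4451 0.8841]
1.08 [0.4973 0.8558]
1.14 [0.5478 0.8245]
1.2 [0.5962 0.7902]
1.26 [0.6425 0.753 ]
1.32 [0.6865 0.7131]
1.38 [0.728  0.6707]
1.44 [0.7669 0.6258]
1.5 [0.8031 0.5787]
1.56 [0.8363 0.5295]
1.62 [0.8666 0.4784]
1.68 [0.8937 0.4255]
1.74 [0.9176 0.3712]
```

```bash
python3 -m handwheel '[[0,0,0,-5.1,-1.7,1,1],[0,0,0,-5.1,-1.7,1,1],[0,0,0,0,0,5,1],[0,0,0,0,0,5,1],[0,0,0,0,0,0,1]]'
python3 - <<'E'
from h import *
goal(U((-.0965,-.16,.063)),down(84.5))
s=ctrl.read_state(); im=optics.camera('wrist'); cv2.imwrite('pics/w3b.png',cv2.resize(im[:,:,::-1],None,fx=1.55,fy=1.55,interpolation=cv2.INTER_CUBIC))
print(wproj(U((-.0965,-.16,.082)),s['tool_pos'],s['ee_rot'])*1.55)
E
```

```text
clock: 3.5
tool_pos: [0.4353, -0.1174, 0.1381]
ee_rot: [-2.328, -2.101, 0.005]
contact_force: [0.8, 0.5, 1.4]
finger_gap: 0.0872
pos [ 0.4353 -0.1174  0.1381] q [ 0.7316  0.0587 -0.5785  1.9768  0.0347  1.122   0.0361] shift [0.1731 0.2942 7.5068] | 7.51456892262927 turn [-0.3477 -0.0682 -0.3771] F [0.7543 0.5421 1.3741] gap 0.0872131132274889 t 3.5
[405.8347 313.7638]
```

View pics/w3b.png

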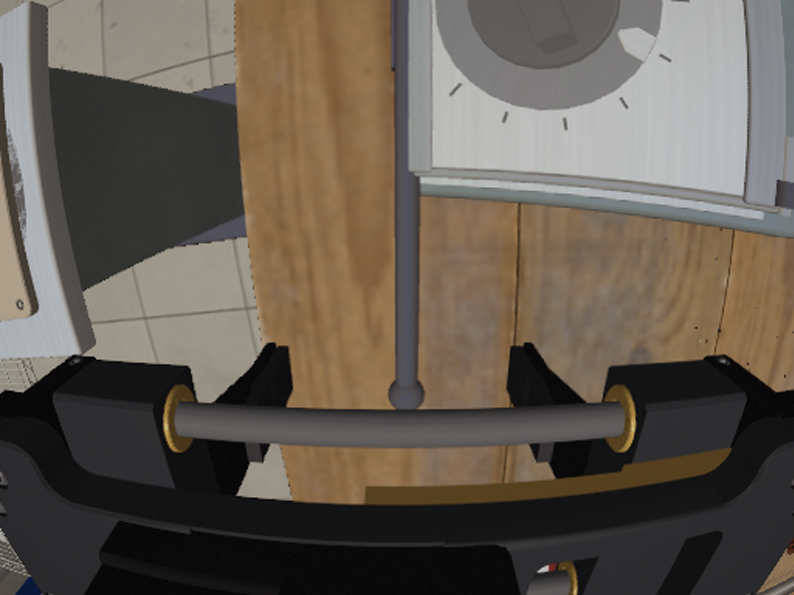

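The bar is centred at column 406, matching the predicted grip point (406,314). I'll descend and close on it.

```bash
python3 -m handwheel '[[0,0,0,0.1,0.1,3,1],[0,0,0,0,0.1,3,1],[0,0,0,0,0,1.5,1],[0,0,0,0,0,0,1]]'
python3 - <<'E'
from h import *
goal(U((-.0965,-.16,.063)),down(84.5))
E
python3 -m handwheel '[[0,0,0,0,0,0,-1],[0,0,0,0,0,0,-1],[0,0,0,0,0,0,-1],[0,0,0,0,0,0,-1],[0,0,0,0,0,0,-1],[0,0,0,0,0,0,-1]]'
python3 - <<'E'
from h import *
goal(U((-.0965,-.16,.063)),down(84.5))
s=ctrl.read_state(); im=optics.camera('wrist'); cv2.imwrite('pics/w4.png',im[:,:,::-1])
E
```

```text
clock: 4.05
tool_pos: [0.4406, -0.1163, 0.0663]
ee_rot: [2.329, 2.108, 0.0]
contact_force: [0.9, -0.2, -0.2]
finger_gap: 0.0872
pos [ 0.4406 -0.1163  0.0663] q [ 0.7056  0.167  -0.5792  2.0424  0.1113  0.9617 -0.0305] shift [ 0.0181 -0.2705  0.3284] | 0.42578372086981703 turn [ 0.0145  0.0071 -0.1981] F [ 0.9436 -0.1871 -0.1671] gap 0.08717096913774493 t 4.05
clock: 4.8
tool_pos: [0.4402, -0.116, 0.0655]
ee_rot: [2.328, 2.109, -0.0]
contact_force: [-0.1, 0.6, -0.4]
finger_gap: 0.035
pos [ 0.4402 -0.116   0.0655] q [ 0.7055  0.1675 -0.5796  2.0438  0.1118  0.9602 -0.0307] shift [-0.008  -0.2299  0.2525] | 0.3415732950246036 turn [-0.0023  0.0026 -0.1586] F [-0.1197  0.5525 -0.3667] gap 0.03495525659741235 t 4.8
```

View pics/w4.png

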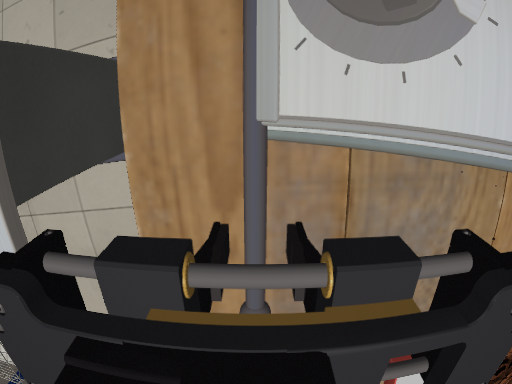

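The fingers are still closing at a gap of 35 mm, with the bar between them. I'll keep closing.

```bash
python3 -m handwheel '[[0,0,0,0,-0.1,0.1,-1],[0,0,0,0,-0.1,0.1,-1],[0,0,0,0,0,0,-1],[0,0,0,0,0,0,-1]]'
python3 - <<'E'
from h import *
goal(U((-.0965,-.16,.063)),down(84.5))
E
```

```text
clock: 5.35
tool_pos: [0.4387, -0.1158, 0.0638]
ee_rot: [2.328, 2.109, 0.001]
contact_force: [2.5, 0.1, 0.5]
finger_gap: 0.0112
pos [ 0.4387 -0.1158  0.0638] q [ 0.7063  0.1662 -0.5796  2.0496  0.1113  0.9544 -0.0301] shift [-0.0069 -0.0812  0.0772] | 0.11225100906676566 turn [ 0.0604  0.0058 -0.158 ] F [2.5027 0.1239 0.4776] gap 0.011166915902329561 t 5.35
```

```bash
python3 -m handwheel '[[0,0,0,0,-0.47,-0.87,-1],[0,0,0,0,-0.42,-0.90,-1],[0,0,0,0,-0.36,-0.92,-1],[0,0,0,0,-0.30,-0.94,-1],[0,0,0,0,-0.25,-0.96,-1],[0,0,0,0,-0.19,-0.97,-1]]';  python3 - <<'E'
from h import *
s=ctrl.read_state(); b=Ui(s['tool_pos'])+[0,0,.0187]; d=b-[.0467,0,.164]; print(b,np.hypot(d[0],d[2]),np.pi/6+np.arctan2(d[2],-d[0]),s['contact_force'],s['finger_gap'])
E
```

```text
clock: 6.1
tool_pos: [0.4187, -0.1138, 0.1196]
ee_rot: [2.328, 2.109, 0.001]
contact_force: [6.6, -0.8, -3.1]
finger_gap: 0.0111
[-0.1159 -0.1598  0.1383] 0.16459498480655413 0.36702561015811885 [ 6.626  -0.7922 -3.0643] 0.0110516902328882
```

```bash
python3 -m handwheel '[[0,0,0,0,-0.13,-0.98,-1],[0,0,0,0,-0.07,-0.99,-1],[0,0,0,0,-0.01,-0.99,-1],[0,0,0,0,0.05,-0.99,-1],[0,0,0,0,0.10,-0.98,-1],[0,0,0,0,0.16,-0.98,-1],[0,0,0,0,0.22,-0.96,-1],[0,0,0,0,0.28,-0.95,-1],[0,0,0,0,0.34,-0.93,-1],[0,0,0,0,0.39,-0.91,-1]]';  cat >> h.py <<'E'
def cov():
    s=ctrl.read_state(); b=Ui(s['tool_pos'])+[0,0,.0187]; d=b-[.0467,0,.164]; print('bar',b,'r',np.hypot(d[0],d[2]),'th',np.pi/6+np.arctan2(d[2],-d[0]),'F',s['contact_force'],s['finger_gap'],'q',s['q'],'t',s['clock'])
E
python3 -c "
from h import *
cov()"
```

```text
clock: 7.35
tool_pos: [0.4347, -0.1154, 0.2163]
ee_rot: [2.324, 2.106, 0.008]
contact_force: [28.1, -4.1, -18.1]
finger_gap: 0.0104
bar [-0.0997 -0.1598  0.235 ] r 0.1627088946102141 th 0.9749933559928258 F [ 28.1053  -4.1238 -18.0673] 0.010390556471756926 q [ 0.7513 -0.0329 -0.5732  1.8857 -0.0193  1.2762  0.0855] t 7.35
```

```bash
python3 -c "
from h import *
th=np.array([.98,1.04,1.10,1.16,1.22,1.28,1.34,1.40,1.46,1.52,1.58,1.63,1.68,1.72,1.74]); c=(.0486,.1622)
B=np.c_[c[0]-.165*np.cos(np.pi/6-th),c[1]-.165*np.sin(np.pi/6-th)]
print(np.c_[th,np.diff(np.vstack([[-.1023,.2347],B]),axis=0)*100])"
```

```text
[[0.98   0.2789 0.0219]
 [1.04   0.4627 0.875 ]
 [1.1    0.5143 0.8457]
 [1.16   0.5641 0.8134]
 [1.22   0.6119 0.7781]
 [1.28   0.6574 0.74  ]
 [1.34   0.7006 0.6992]
 [1.4    0.7413 0.656 ]
 [1.46   0.7793 0.6103]
 [1.52   0.8145 0.5625]
 [1.58   0.8468 0.5126]
 [1.63   0.7281 0.3878]
 [1.68   0.7466 0.3509]
 [1.72   0.6093 0.2536]
 [1.74   0.3083 0.1176]]
```

```bash
python3 -m handwheel '[[0,0,0,0,0.28,-0.02,-1],[0,0,0,0,0.46,-0.87,-1],[0,0,0,0,0.51,-0.85,-1],[0,0,0,0,0.56,-0.81,-1]]';  
python3 -c "
from h import *
cov()"
```

```text
clock: 7.85
tool_pos: [0.4506, -0.117, 0.2406]
ee_rot: [2.327, 2.109, 0.002]
contact_force: [18.5, -3.2, -17.9]
finger_gap: 0.0101
bar [-0.0837 -0.16    0.2593] r 0.1615480106145007 th 1.1547630429938338 F [ 18.5452  -3.1505 -17.9389] 0.010112212592402123 q [ 0.7431 -0.0039 -0.5777  1.8095 -0.0028  1.3335  0.0674] t 7.85
```

```bash
python3 -c "
from h import *
im=optics.camera('wrist'); cv2.imwrite('pics/w5.png',im[:,:,::-1])
im=optics.camera('scene')[140:260,170:330]; cv2.imwrite('pics/s5.png',cv2.resize(im[:,:,::-1],None,fx=5,fy=5,interpolation=cv2.INTER_CUBIC))"
```

```text
(no output)
```

View pics/w5.png

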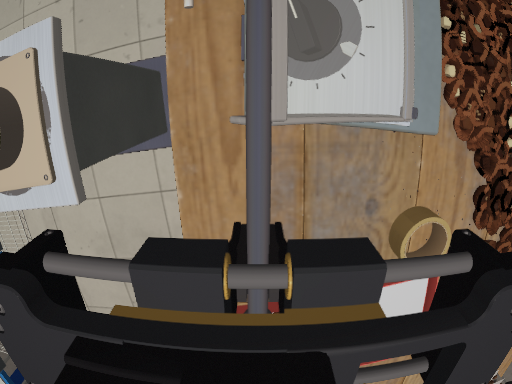

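View pics/s5.png

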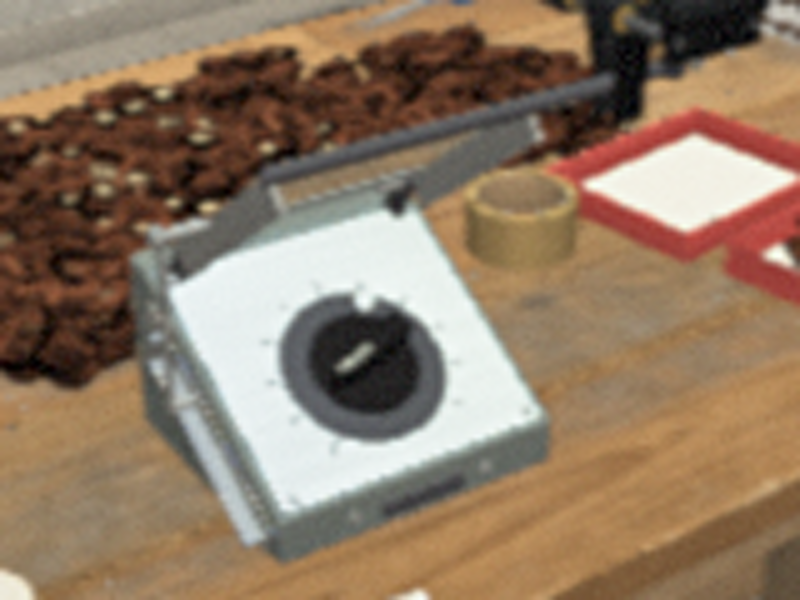

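The wrist view shows the bar held at column 258 between the pads. The scene view shows the cover about 65° open. I'll continue with a slight inward correction.

```bash
python3 -m handwheel '[[0,0,0,0,0.77,-0.66,-1],[0,0,0,0,0.72,-0.70,-1],[0,0,0,0,0.72,-0.66,-1],[0,0,0,0,0.75,-0.62,-1]]';  
python3 -c "
from h import *
cov()"
```

```text
clock: 8.45
tool_pos: [0.4794, -0.12, 0.2682]
ee_rot: [2.329, 2.109, -0.001]
contact_force: [-1.5, 0.1, -3.7]
finger_gap: 0.0097
bar [-0.0548 -0.1602  0.2869] r 0.15936621732039163 th 1.4039170686239653 F [-1.5319  0.06   -3.7123] 0.009721880281007601 q [ 0.723   0.056  -0.5866  1.6992  0.0319  1.396   0.0326] t 8.45
```

```bash
python3 -m handwheel '[[0,0,0,0,0.80,-0.54,-1],[0,0,0,0,0.82,-0.50,-1],[0,0,0,0,0.84,-0.44,-1]]';  
python3 -c "
from h import *
cov()
im=optics.camera('wrist'); cv2.imwrite('pics/w6.png',im[:,:,::-1])
im=optics.camera('scene')[130:250,170:330]; cv2.imwrite('pics/s6.png',cv2.resize(im[:,:,::-1],None,fx=5,fy=5,interpolation=cv2.INTER_CUBIC))"
```

```text
clock: 8.82
tool_pos: [0.5042, -0.1226, 0.2832]
ee_rot: [2.328, 2.108, -0.0]
contact_force: [-4.4, -1.2, 3.7]
finger_gap: 0.0097
bar [-0.0299 -0.1604  0.3019] r 0.15776572161317495 th 1.5877273007641173 F [-4.3549 -1.2378  3.6552] 0.00966152749644302 q [ 0.7015  0.1112 -0.5926  1.6168  0.0631  1.4322  0.0039] t 8.825
```

View pics/w6.png

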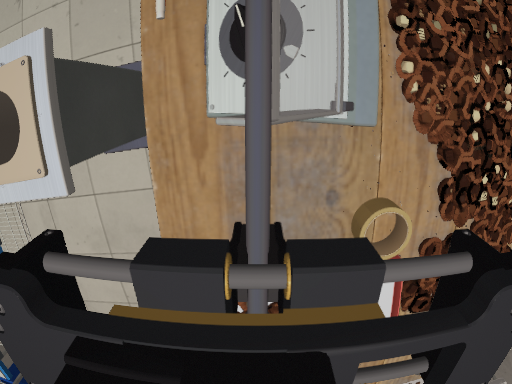

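View pics/s6.png

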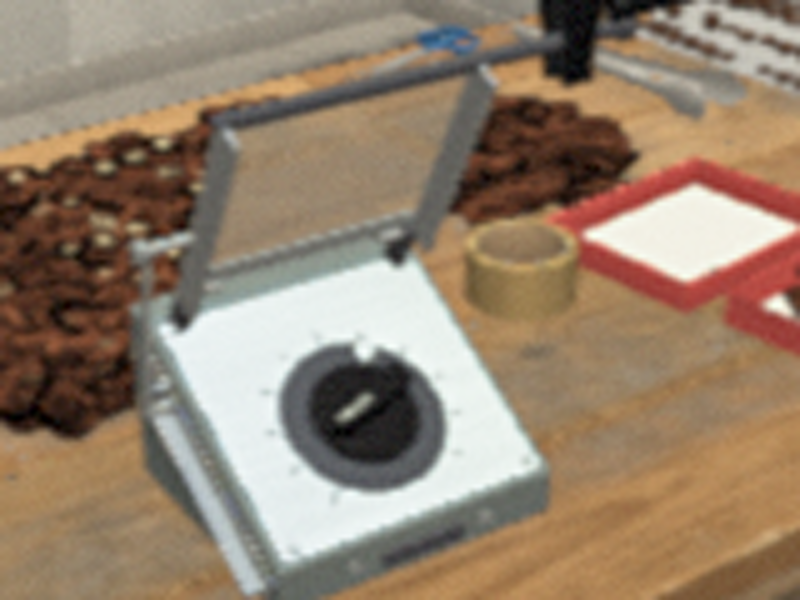

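The bar now sits about 8 mm deeper in the pads, so the grip is secure. Taking the bar's x, the cover is at about 1.61. Next I'll lift it to the end stop.

```bash
python3 -m handwheel '[[0,0,0,0,0.6,-0.30,-1],[0,0,0,0,0.6,-0.26,-1],[0,0,0,0,0.4,-0.16,-1]]';  
python3 -c "
from h import *
cov()"; python3 -m handwheel '[[0,0,0,0,0.3,-0.12,-1],[0,0,0,0,0,0,-1]]';  
python3 -c "
from h import *
cov()"
```

```text
clock: 9.3
tool_pos: [0.5198, -0.1242, 0.29]
ee_rot: [2.328, 2.108, -0.0]
contact_force: [-4.5, -2.4, 4.4]
finger_gap: 0.0096
bar [-0.0142 -0.1605  0.3087] r 0.15695614966136026 th 1.6961682206813329 F [-4.5111 -2.4113  4.3906] 0.009638150713599096 q [ 0.6856  0.1475 -0.595   1.5677  0.0835  1.4515 -0.0133] t 9.3
clock: 9.55
tool_pos: [0.5209, -0.1243, 0.2903]
ee_rot: [-2.327, -2.107, 0.005]
contact_force: [-13.3, -1.6, 4.7]
finger_gap: 0.0101
bar [-0.013  -0.1605  0.309 ] r 0.15686125291556272 th 1.7036316048957971 F [-13.2883  -1.5808   4.6619] 0.010104821203917178 q [ 0.6826  0.1541 -0.5951  1.5604  0.087   1.458  -0.0164] t 9.55
```

The end stop is reached: x stalled while the force rose to −13 N, with th at about 1.72. Now I'll let the cover down gently.

```bash
python3 -m handwheel '[[0,0,0,0,-0.3,0.12,-1],[0,0,0,0,-0.60,0.27,-1],[0,0,0,0,-0.60,0.31,-1],[0,0,0,0,-0.58,0.33,-1],[0,0,0,0,-0.57,0.36,-1],[0,0,0,0,-0.55,0.38,-1]]';  
python3 -c "
from h import *
cov()"; python3 -m handwheel '[[0,0,0,0,-0.53,0.41,-1],[0,0,0,0,-0.51,0.43,-1]]';  
python3 -c "
from h import *
cov()"
```

```text
clock: 10.3
tool_pos: [0.4908, -0.1211, 0.2737]
ee_rot: [2.327, 2.108, 0.001]
contact_force: [-5.5, -2.2, 6.8]
finger_gap: 0.0091
bar [-0.0434 -0.1602  0.2924] r 0.15682615017169613 th 1.482580502722338 F [-5.5073 -2.2222  6.848 ] 0.009144927807157751 q [ 0.7149  0.0807 -0.5908  1.6653  0.0461  1.408   0.0193] t 10.3
clock: 10.55
tool_pos: [0.4801, -0.1201, 0.2654]
ee_rot: [2.328, 2.108, -0.0]
contact_force: [-9.3, -1.7, 10.4]
finger_gap: 0.0097
bar [-0.0541 -0.1602  0.2841] r 0.1568428701100269 th 1.3960269923625686 F [-9.341  -1.7279 10.3738] 0.009658123871755088 q [ 0.7237  0.0582 -0.5885  1.703   0.0336  1.3897  0.031 ] t 10.55
```

```bash
python3 -m handwheel '[[0,0,0,0,-0.32,0.12,-1],[0,0,0,0,-0.22,0.18,-1],[0,0,0,0,0,0,-1]]';  
python3 -c "
from h import *
cov()
im=optics.camera('scene')[130:250,170:330]; cv2.imwrite('pics/s7.png',cv2.resize(im[:,:,::-1],None,fx=5,fy=5,interpolation=cv2.INTER_CUBIC))"
```

```text
clock: 10.92
tool_pos: [0.4752, -0.1195, 0.2616]
ee_rot: [2.328, 2.109, 0.001]
contact_force: [1.6, -4.3, -1.2]
finger_gap: 0.0093
bar [-0.059  -0.1601  0.2803] r 0.1571381092057848 th 1.3564766368215309 F [ 1.5769 -4.2652 -1.2258] 0.009297003285791102 q [ 0.7279  0.0479 -0.5872  1.7203  0.027   1.3808  0.0373] t 10.925
```

View pics/s7.png

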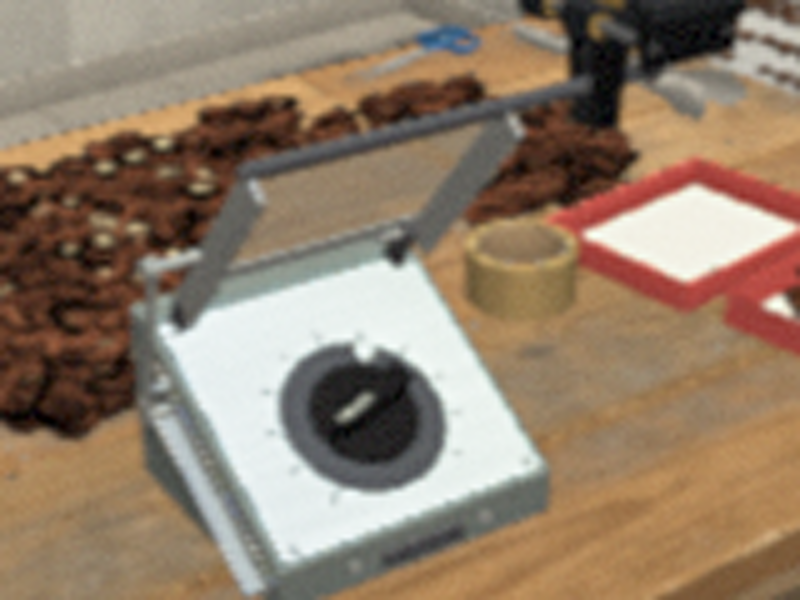

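```bash
python3 -m handwheel '[[0,0,0,0,-0.2,0.17,-1],[0,0,0,0,-0.2,0.17,-1],[0,0,0,0,0,0,-1]]';  
python3 -c "
from h import *
cov()"
```

```text
clock: 11.35
tool_pos: [0.4723, -0.1192, 0.259]
ee_rot: [2.326, 2.107, 0.003]
contact_force: [6.1, -4.7, -0.1]
finger_gap: 0.0093
bar [-0.0619 -0.1601  0.2777] r 0.15724803642677165 th 1.3319397299289424 F [ 6.1454 -4.7337 -0.1424] 0.009316013333566514 q [ 0.7308  0.0393 -0.5862  1.7333  0.0223  1.3719  0.0419] t 11.35
```

```bash
python3 -m handwheel '[[0,0,0,0,-0.2,0.17,-1],[0,0,0,0,-0.1,0.08,-1],[0,0,0,0,0,0,-1]]';  
python3 -c "
from h import *
cov()"
```

```text
clock: 11.72
tool_pos: [0.4705, -0.119, 0.2573]
ee_rot: [2.324, 2.106, 0.006]
contact_force: [10.3, -5.7, 1.9]
finger_gap: 0.0098
bar [-0.0638 -0.1601  0.276 ] r 0.1573283937020334 th 1.3156525617382155 F [10.2889 -5.7277  1.9304] 0.00979433623686235 q [ 0.7329  0.0329 -0.5854  1.7426  0.0188  1.3651  0.0454] t 11.725
```

```bash
python3 -m handwheel '[[0,0,0,0,0.4,-0.30,-1],[0,0,0,0,0,0,-1]]';  
python3 -c "
from h import *
cov()
im=optics.camera('scene')[130:250,170:330]; cv2.imwrite('pics/s8.png',cv2.resize(im[:,:,::-1],None,fx=5,fy=5,interpolation=cv2.INTER_CUBIC))
im=optics.camera('top')[150:245,180:310]; cv2.imwrite('pics/t8.png',cv2.resize(im[:,:,::-1],None,fx=6,fy=6,interpolation=cv2.INTER_CUBIC))"
```

```text
clock: 11.98
tool_pos: [0.473, -0.1193, 0.2596]
ee_rot: [2.327, 2.108, 0.002]
contact_force: [3.6, -3.8, 2.2]
finger_gap: 0.0094
bar [-0.0613 -0.1601  0.2783] r 0.15719801378039897 th 1.3373541166654717 F [ 3.6423 -3.7611  2.226 ] 0.009391264428917596 q [ 0.73    0.0418 -0.5866  1.7299  0.0237  1.3746  0.0406] t 11.975
```

View pics/s8.png

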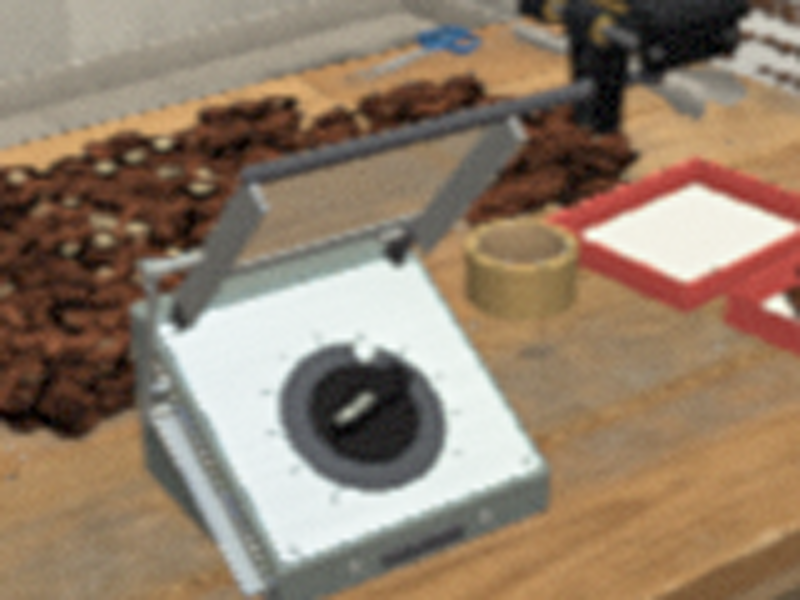

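View pics/t8.png

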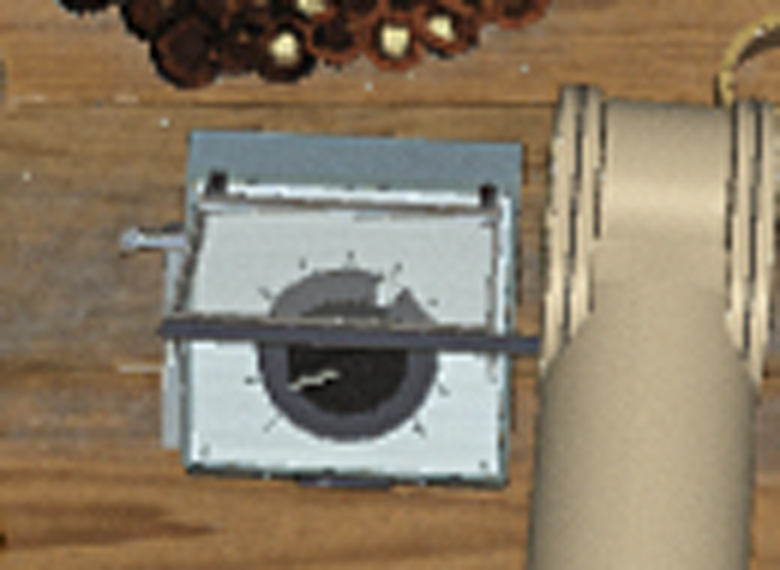

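```bash
python3 -c "
from h import *
X,e=tri([ray('scene',(219.6,165)),ray('top',(207.2,204.5))]); b=Ui(X); d=b-[.0467,0,.164]; print(b,e,np.hypot(d[0],d[2]),np.pi/6+np.arctan2(d[2],-d[0]))"
python3 -m handwheel '[[0,0,0,0,0,0,-0.6],[0,0,0,0,0,0,-0.6],[0,0,0,0,0,0,-0.6]]';  
python3 -c "
from h import *
cov()
im=optics.camera('scene')[130:250,170:330]; cv2.imwrite('pics/s9.png',cv2.resize(im[:,:,::-1],None,fx=5,fy=5,interpolation=cv2.INTER_CUBIC))"
```

```text
[-0.0624  0.0929  0.2898] [np.float64(0.0005891405204420766), np.float64(0.0005891405204420503)] 0.1665355075322299 1.38001480934156
clock: 12.45
tool_pos: [0.4717, -0.1186, 0.2586]
ee_rot: [-2.327, -2.109, 0.0]
contact_force: [0.5, 0.1, 0.0]
finger_gap: 0.017
bar [-0.0626 -0.1595  0.2773] r 0.15740146250032022 th 1.3270979526309148 F [0.4934 0.1357 0.0257] 0.017030028941685028 q [ 0.7299  0.0417 -0.587   1.732   0.0231  1.3757  0.0407] t 12.45
```

View pics/s9.png

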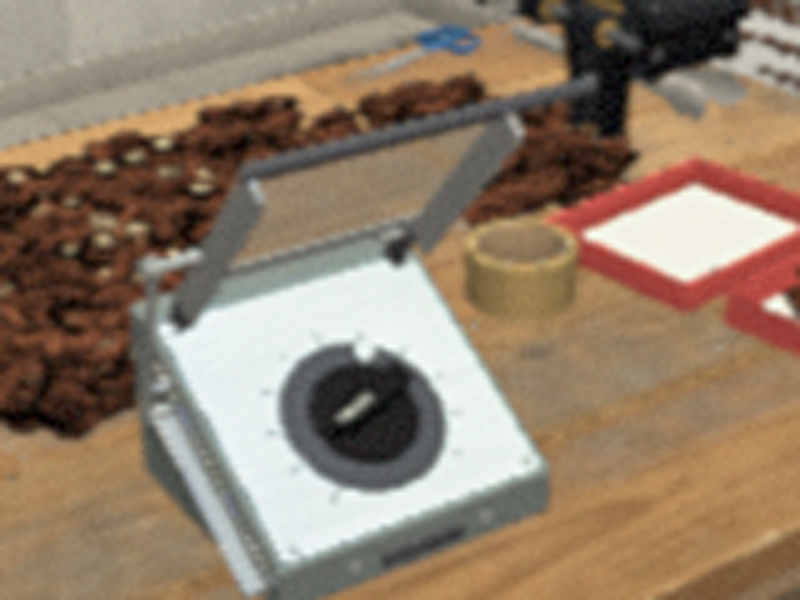

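Triangulating the bar's left end gives a cover angle of 1.380. After release the force is 0 and the cover has not moved, so it is propped. I'll open fully, rise, and turn the hand for the knob.

```bash
python3 -m handwheel '[[0,0,0,0,0,0,0.3],[0,0,0,0,0,0,0.3],[0,0,0,0,0,0,0.3],[0,0,0,0,0,-5,0.3],[0,0,0,0,0,-5,0.3],[0,0,-10,0,0,-1,-1],[0,0,-10,0,0,0,-1],[0,0,-10,0,0,0,-1],[0,0,-10,0,0,0,-1]]';  cat >> h.py <<'E'
E3=np.array([3**.5/2,0,.5]); N3=np.array([-.5,0,3**.5/2]); Y3=np.array([0,1.,0])
KS,KY=.083,.0005
def pan(e,y,h): # world point from panel coords relative to knob axis (m)
    return U(np.array([-.1,0,.04])+(KS+e)*E3+(KY+y)*Y3+h*N3)
def orient(tilt,alpha=180): # tool z at tilt deg from vertical fwd; tool x at clockwise-from-upslope alpha (about tool z)
    t=np.radians(tilt); z=np.array([np.sin(t),0,-np.cos(t)]); up=np.array([np.cos(t),0,np.sin(t)])
    a=np.radians(alpha); x=np.cos(a)*up-np.sin(a)*Y3
    M=np.c_[x,np.cross(z,x),z]; return Ro.from_euler('z',UP[2])*Ro.from_matrix(M)
E
python3 -c "
from h import *
cov(); goal(pan(0,0,.12),orient(38))
print(pan(0,0,.12))"
```

```text
clock: 13.62
tool_pos: [0.472, -0.1191, 0.3688]
ee_rot: [-1.459, -2.782, 0.0]
contact_force: [0.1, -0.1, 0.0]
finger_gap: 0.0244
bar [-0.0623 -0.16    0.3875] r 0.24869363790616678 th 1.6406399572824668 F [ 0.067  -0.1207  0.0078] 0.02437178725944987 q [ 0.7374  0.0181 -0.5863  1.5267  0.0101  1.5998  0.7566] t 13.625
pos [ 0.472  -0.1191  0.3688] q [ 0.7374  0.0181 -0.5863  1.5267  0.0101  1.5998  0.7566] shift [13.9314  8.3811 18.3401] | 24.508904827265102 turn [-16.5128 -35.5396 -47.9501] F [ 0.067  -0.1207  0.0078] gap 0.02437178725944987 t 13.625
[0.4616 0.0431 0.1854]
```

```bash
python3 -m handwheel '[[-2.7,-5.9,-8,0,0,-0.5,-1],[-2.7,-5.9,-8,0,0,-0.5,-1],[-2.7,-5.9,-8,0,0,-0.5,-1],[-2.7,-5.9,-8,0,0,-0.5,-1],[-2.7,-5.9,-8,0,0,-0.5,-1],[-2.7,-5.9,-8,0,0,-0.5,-1],[0,0,0,0,0,0,-1]]'; 
python3 -c "
from h import *
cov(); goal(pan(0,0,.12),orient(38)); goal(U((-.19,0,.33)),orient(38))"
```

```text
clock: 14.5
tool_pos: [0.4691, -0.1178, 0.396]
ee_rot: [0.132, 2.49, -0.042]
contact_force: [-0.9, 1.0, -0.8]
finger_gap: 0.0004
bar [-0.0653 -0.159   0.4147] r 0.2745430696688241 th 1.674254679164386 F [-0.853   0.9595 -0.763 ] 0.00038321737239512476 q [ 0.463  -0.4973 -0.1695  2.0169 -0.2304  0.9827  1.8175] t 14.5
pos [ 0.4691 -0.1178  0.396 ] q [ 0.463  -0.4973 -0.1695  2.0169 -0.2304  0.9827  1.8175] shift [14.6718 15.8926 15.3279] | 26.51003289978057 turn [-0.2547 -0.8317 -0.4727] F [-0.853   0.9595 -0.763 ] gap 0.00038321737239512476 t 14.5
pos [ 0.4691 -0.1178  0.396 ] q [ 0.463  -0.4973 -0.1695  2.0169 -0.2304  0.9827  1.8175] shift [14.0548 15.7702 -2.3477] | 21.254365782185253 turn [-0.2547 -0.8317 -0.4727] F [-0.853   0.9595 -0.763 ] gap 0.00038321737239512476 t 14.5
```

```bash
python3 -c "
from h import *
goal(U((-.115,-.03,.33)),orient(33))"; python3 -m handwheel '[[0,5,0,0,4,0,-1],[0,0,0,0,5,0,-1]]'; 
python3 -c "
from h import *
goal(U((-.115,-.0,.33)),orient(33));goal(pan(0,0,.12),orient(33))"
```

```text
pos [ 0.4691 -0.1178  0.396 ] q [ 0.463  -0.4973 -0.1695  2.0169 -0.2304  0.9827  1.8175] shift [ 8.0538 12.8397  2.1965] | 15.314875596777641 turn [-0.2339  4.1682 -0.4835] F [-0.853   0.9595 -0.763 ] gap 0.00038321737239512476 t 14.5
clock: 14.75
tool_pos: [0.4799, -0.0282, 0.3983]
ee_rot: [0.144, 2.577, -0.041]
contact_force: [0.6, -0.1, 0.3]
finger_gap: 0.0005
pos [ 0.4799 -0.0282  0.3983] q [ 0.4783 -0.4655 -0.3869  1.9377 -0.1743  1.0769  1.5776] shift [8.117  6.7892 2.9603] | 10.988318494485494 turn [-0.4771 -0.83   -0.7598] F [ 0.576  -0.1265  0.3267] gap 0.000540386545672884 t 14.75
pos [ 0.4799 -0.0282  0.3983] q [ 0.4783 -0.4655 -0.3869  1.9377 -0.1743  1.0769  1.5776] shift [13.5404  6.8795 16.629 ] | 22.52093058996623 turn [-0.4771 -0.83   -0.7598] F [ 0.576  -0.1265  0.3267] gap 0.000540386545672884 t 14.75
```

```bash
python3 -m handwheel '[[0,0,0,4,3.4,1.5,-1],[0,0,0,4,3.4,1.5,-1],[0,0,0,0,0,0,-1]]'; 
python3 -c "
from h import *
goal(pan(0,0,.12),orient(33))
im=optics.camera('wrist'); cv2.imwrite('pics/w10.png',im[:,:,::-1])"
```

```text
clock: 15.12
tool_pos: [0.4596, 0.0108, 0.3639]
ee_rot: [0.14, 2.587, -0.045]
contact_force: [-0.0, -0.0, 0.7]
finger_gap: 0.0005
pos [0.4596 0.0108 0.3639] q [ 0.0813 -0.491  -0.229   2.036   0.0358  1.0516  1.3029] shift [ 9.4663  3.3116 15.1135] | 18.138200597116203 turn [-0.5986 -1.4193 -0.5102] F [-0.0386 -0.003   0.6726] gap 0.0005425384299965907 t 15.125
```

View pics/w10.png

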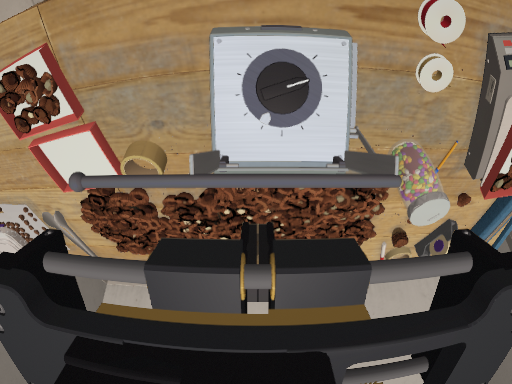

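The wrist view shows the propped cover's bar at row 182, with the dial clear beyond it and the pointer aiming right, which is the unit's left. J2 is near its limit, so I'll go down next, keeping in front of the bar.

```bash
python3 -m handwheel '[[0,0,0,3.8,1,3.8,-1],[0,0,0,0,0,0,-1]]'; 
python3 -c "
from h import *
goal(pan(0,0,.12),orient(33)); print(Ui(ctrl.read_state()['tool_pos']))"
```

```text
clock: 15.42
tool_pos: [0.4511, 0.0177, 0.3087]
ee_rot: [0.149, 2.594, -0.05]
contact_force: [-0.4, -0.6, 0.6]
finger_gap: 0.0005
pos [0.4511 0.0177 0.3087] q [-0.045  -0.4981 -0.181   2.1537  0.1142  0.9677  1.1888] shift [ 5.7336  2.7252 10.9199] | 12.63113177525662 turn [-0.9096 -1.8122 -0.8161] F [-0.3577 -0.5721  0.6011] gap 0.0004800248401263713 t 15.425
[-0.0962 -0.0259  0.3087]
```

```bash
python3 -m handwheel '[[0,0,0,2.5,1.2,5.2,-1],[0,0,0,2.5,1.2,5.2,-1],[0,0,0,0,0,0,-1]]'; 
python3 -c "
from h import *
goal(pan(0,0,.12),orient(33)); print(Ui(ctrl.read_state()['tool_pos']))"
```

```text
clock: 15.8
tool_pos: [0.4669, 0.039, 0.1956]
ee_rot: [0.151, 2.592, -0.05]
contact_force: [-0.4, -0.8, 2.0]
finger_gap: 0.0008
pos [0.4669 0.039  0.1956] q [-0.0143 -0.3715 -0.2882  2.3119  0.1855  0.6957  1.0317] shift [1.0184 0.3564 0.5691] | 1.2198785175931215 turn [-0.9465 -1.7193 -0.8909] F [-0.4002 -0.768   1.9687] gap 0.0008414358666253906 t 15.8
[-0.0825 -0.0031  0.1956]
```

```bash
python3 -c "
from h import *
s=ctrl.read_state(); im=optics.camera('wrist'); np.savez('w11.npz',p=s['tool_pos'],r=s['ee_rot']); cv2.imwrite('pics/w11.png',im[:,:,::-1])
cv2.imwrite('pics/w11b.png',cv2.resize(im[:,:,::-1],None,fx=1.55,fy=1.55,interpolation=cv2.INTER_CUBIC))
for a in ((0,0,0.0087),(.0365,-.0208,.007),(0,.0385,.0087),(0,-.0385,.0087),(-.0385,0,.0087)): print(wproj(pan(*a),s['tool_pos'],s['ee_rot'])*1.55)
goal(pan(.03,-.006,.05),orient(33))"
```

```text
[408.858  265.0092]
[377.693  318.4407]
[469.9904 264.4866]
[347.7101 265.8465]
[408.1117 203.9257]
pos [0.4682 0.0392 0.1985] q [-0.0155 -0.3739 -0.2863  2.3086  0.1854  0.6971  1.0325] shift [-1.5474 -0.1298  7.8349] | 7.987288755416385 turn [-0.8846 -1.4924 -0.9187] F [-0.4479  0.3085  1.0812] gap 0.00038616495165778907 t 15.85
```

View pics/w11b.png

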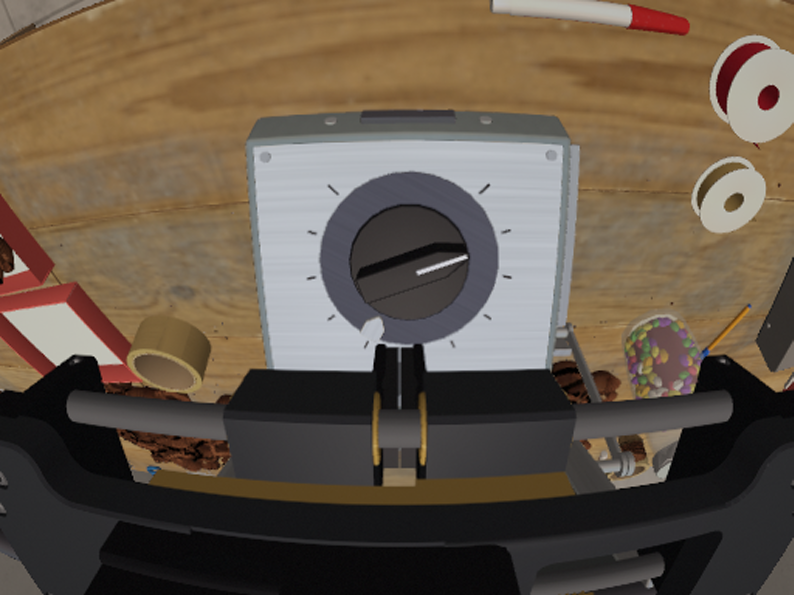

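The predicted disc centre (409,265) and tab tip (378,318) match the picture: the disc centre is at about (409,263) and the tab tip at about (381,318). I'll go down beside the bar's tail.

```bash
python3 -m handwheel '[[0,0,0,-0.8,-0.1,3.9,-1],[0,0,0,-0.8,-0.1,3.9,-1],[0,0,0,0,0,0,-1]]'; 
python3 -c "
from h import *
goal(pan(.03,-.006,.014),orient(33))
s=ctrl.read_state(); im=optics.camera('wrist'); np.savez('w12.npz',p=s['tool_pos'],r=s['ee_rot']); cv2.imwrite('pics/w12.png',im[:,:,::-1])
cv2.imwrite('pics/w12b.png',cv2.resize(im[:,:,::-1],None,fx=1.55,fy=1.55,interpolation=cv2.INTER_CUBIC))"
```

```text
clock: 16.23
tool_pos: [0.5226, 0.0305, 0.1397]
ee_rot: [0.152, 2.588, -0.048]
contact_force: [-0.9, 0.1, -1.2]
finger_gap: 0.0005
pos [0.5226 0.0305 0.1397] q [ 0.048  -0.1507 -0.3123  2.2817  0.3253  0.5142  0.936 ] shift [0.1678 0.1301 3.5459] | 3.5522791170923242 turn [-0.889  -1.5209 -0.9807] F [-0.8673  0.094  -1.2277] gap 0.0004729041369190122 t 16.225
```

View pics/w12b.png

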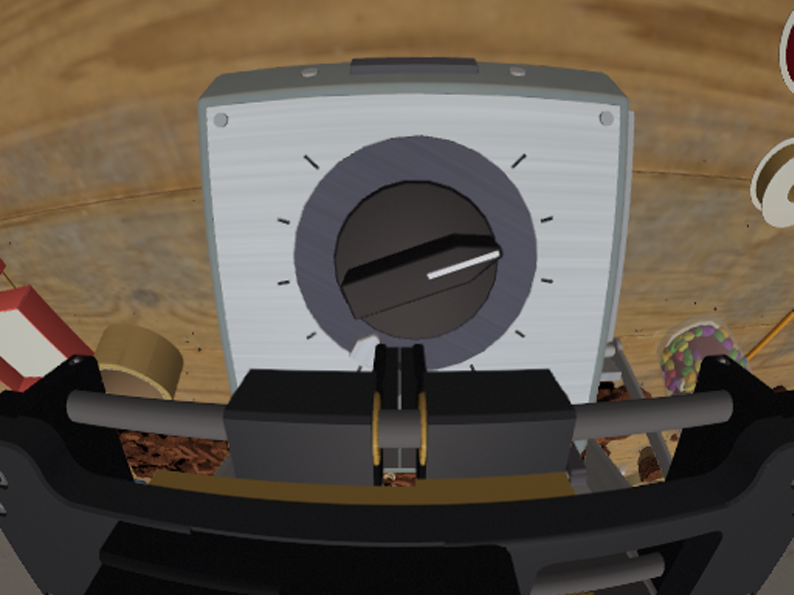

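```bash
python3 -m handwheel '[[0,0,0,0,0,2,-1],[0,0,0,0,0,1.4,-1],[0,0,0,0,0,0,-1]]'; 
python3 -c "
from h import *
goal(pan(.03,-.006,.014),orient(33))"
```

```text
clock: 16.65
tool_pos: [0.5397, 0.0298, 0.1123]
ee_rot: [0.148, 2.585, -0.048]
contact_force: [-0.4, -0.2, -0.5]
finger_gap: 0.0006
pos [0.5397 0.0298 0.1123] q [ 0.068  -0.0631 -0.3297  2.2762  0.4314  0.4429  0.8438] shift [ 0.1918 -0.0177  0.3135] | 0.36793377551163214 turn [-0.8101 -1.3029 -0.8158] F [-0.3675 -0.2202 -0.5479] gap 0.0005956967857114587 t 16.65
```

```bash
python3 -c "
from h import *
prev=np.array([28.,-6.2])
for a,rho in [(73,12),(80,14),(90,17),(100,20),(110,22),(120,22),(130,22),(140,22),(150,22),(160,22),(170,22),(180,22),(190,22),(200,22)]:
    r=np.radians(a); d=np.array([np.cos(r),-np.sin(r)]); m=np.array([np.sin(r),np.cos(r)]); ext=8*abs(m[1])+9.5*abs(m[0])+8.5
    p=rho*d+ext*m; print(a,p,'row x,y',-(p-prev)[0]/10,(p-prev)[1]/10); prev=p
"
```

```text
73 [22.5618 -5.6505] row x,y 0.5438249034121924 0.05495184198527188
80 [ 21.3836 -10.4455] row x,y 0.1178190055901542 -0.4794992254201428
90 [ 18. -17.] row x,y 0.3383560909976534 -0.6554526165651291
100 [ 15.4795 -23.038 ] row x,y 0.2520477130699096 -0.6037989768066361
110 [ 11.4228 -27.5695] row x,y 0.4056717202224089 -0.45314824810269594
120 [  6.9503 -29.4162] row x,y 0.4472488119771329 -0.18467073021404126
130 [  1.8841 -30.2999] row x,y 0.506620733793129 -0.08837369958596356
140 [ -3.5249 -30.0251] row x,y 0.5408991107525207 0.027478183000247826
150 [ -8.9635 -28.4748] row x,y 0.543857636996889 0.15502981169470792
160 [-14.0836 -25.6292] row x,y 0.5120169836970883 0.28455872518118996
170 [-18.5352 -21.5745] row x,y 0.44515933264392765 0.4054757375115116
180 [-22.  -16.5] row x,y 0.3464779568469936 0.507449197321679
190 [-24.7963 -13.934 ] row x,y 0.2796320701007101 0.25660278441281414
200 [-27.2628 -10.5804] row x,y 0.24665275084820806 0.3353609113869377
```

```bash
python3 -m handwheel '[[0,0,0,0.5,0,0.1,-1],[0,0,0,0.2,-0.5,0,-1],[0,0,0,0.3,-0.6,0,-1],[0,0,0,0.3,-0.6,0,-1],[0,0,0,0,0,0,-1]]'; 
python3 -c "
from h import *
goal(pan(.0155,-.023,.014),orient(33))
s=ctrl.read_state(); im=optics.camera('wrist'); np.savez('w13.npz',p=s['tool_pos'],r=s['ee_rot']); cv2.imwrite('pics/w13.png',im[:,:,::-1])
cv2.imwrite('pics/w13b.png',cv2.resize(im[:,:,::-1],None,fx=1.55,fy=1.55,interpolation=cv2.INTER_CUBIC))"
```

```text
clock: 17.27
tool_pos: [0.5261, 0.0136, 0.1023]
ee_rot: [0.148, 2.587, -0.048]
contact_force: [1.0, -0.7, 4.5]
finger_gap: 0.0003
pos [0.5261 0.0136 0.1023] q [ 0.0809 -0.0823 -0.306   2.3182  0.4043  0.4102  0.8937] shift [0.0967 0.0224 0.0528] | 0.11244249315863933 turn [-0.8211 -1.4506 -0.8254] F [ 1.0033 -0.6921  4.4978] gap 0.0002688654457768348 t 17.275
```

View pics/w13b.png

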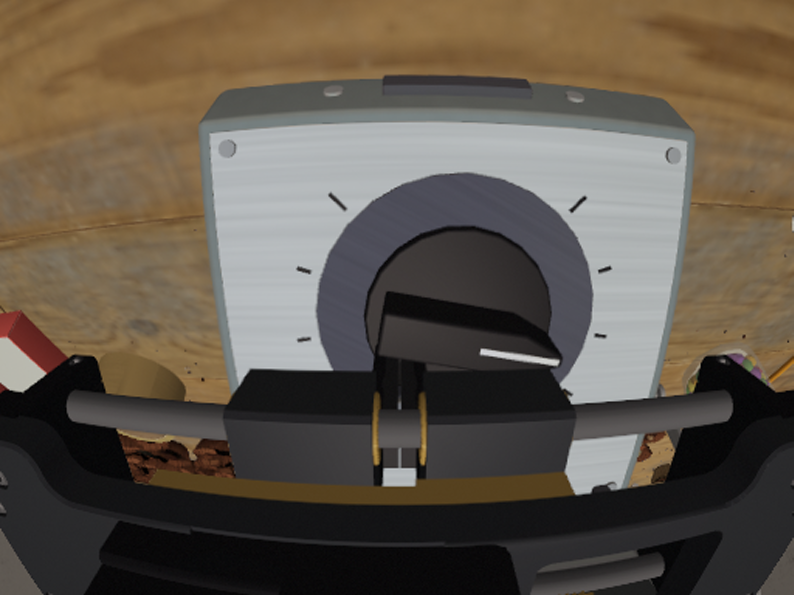

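The push works: the pointer is now at about 55°, and the tail is at α ≈ 100. I'll continue the arc and reduce the tilt to keep J4 clear of its limit.

```bash
python3 -m handwheel '[[0,3,0,0.4,-0.45,-0.15,-1],[0,3,0,0.45,-0.2,0,-1],[0,2,0,0.5,-0.1,0,-1],[0,0,0,0,0,0,-1]]'; 
python3 -c "
from h import *
goal(pan(.0019,-.0303,.016),orient(27))
s=ctrl.read_state(); im=optics.camera('wrist'); np.savez('w14.npz',p=s['tool_pos'],r=s['ee_rot']); cv2.imwrite('pics/w14.png',im[:,:,::-1])
cv2.imwrite('pics/w14b.png',cv2.resize(im[:,:,::-1],None,fx=1.55,fy=1.55,interpolation=cv2.INTER_CUBIC))"
```

```text
clock: 17.82
tool_pos: [0.5124, 0.0082, 0.0965]
ee_rot: [0.156, 2.728, -0.039]
contact_force: [2.0, -0.1, 2.4]
finger_gap: 0.0002
pos [0.5124 0.0082 0.0965] q [ 0.0687 -0.0455 -0.2534  2.2416  0.2097  0.5624  1.114 ] shift [ 0.0243 -0.0427  0.0116] | 0.050456070939394346 turn [-0.7029 -3.5343 -0.8787] F [ 2.0208 -0.0795  2.3979] gap 0.0001555264820735296 t 17.825
```

View pics/w14b.png

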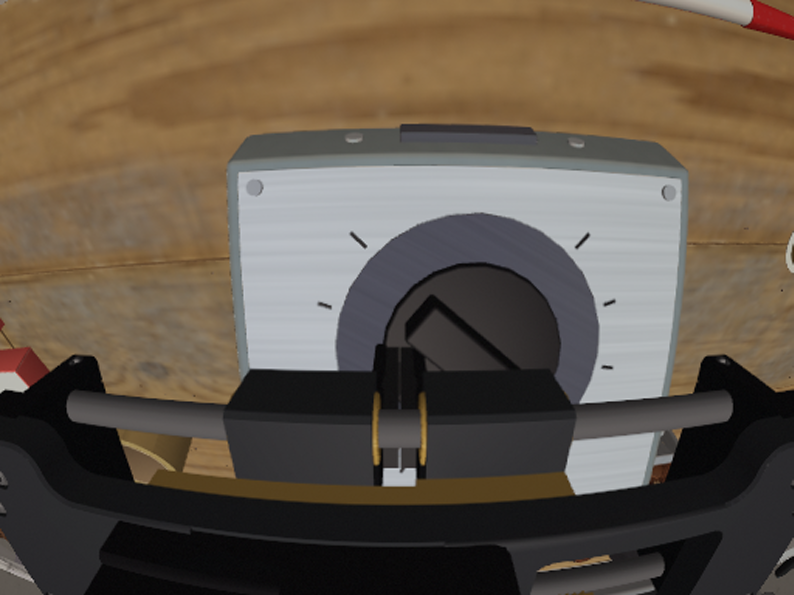

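```bash
python3 -m handwheel '[[0,0,0,0.54,0.03,0.06,-1],[0,0,0,0.54,0.15,0.06,-1],[0,0,0,0.5,0.28,0.05,-1],[0,0,0,0.44,0.4,0.05,-1],[0,0,0,0,0,0,-1]]'; 
python3 -c "
from h import *
goal(pan(-.0185,-.0216,.016),orient(23.5))
s=ctrl.read_state(); im=optics.camera('wrist'); np.savez('w15.npz',p=s['tool_pos'],r=s['ee_rot']); cv2.imwrite('pics/w15.png',im[:,:,::-1])
cv2.imwrite('pics/w15b.png',cv2.resize(im[:,:,::-1],None,fx=1.55,fy=1.55,interpolation=cv2.INTER_CUBIC))"
```

```text
clock: 18.5
tool_pos: [0.4951, 0.0195, 0.0861]
ee_rot: [0.154, 2.729, -0.038]
contact_force: [-0.2, -0.7, 0.1]
finger_gap: 0.0004
pos [0.4951 0.0195 0.0861] q [ 0.0557 -0.0646 -0.2773  2.2852  0.2308  0.5439  1.0586] shift [-0.0361 -0.127   0.0162] | 0.13297964594739337 turn [-0.646  -0.0686 -0.8224] F [-0.2491 -0.6614  0.1096] gap 0.00035842243121068733 t 18.5
```

View pics/w15b.png

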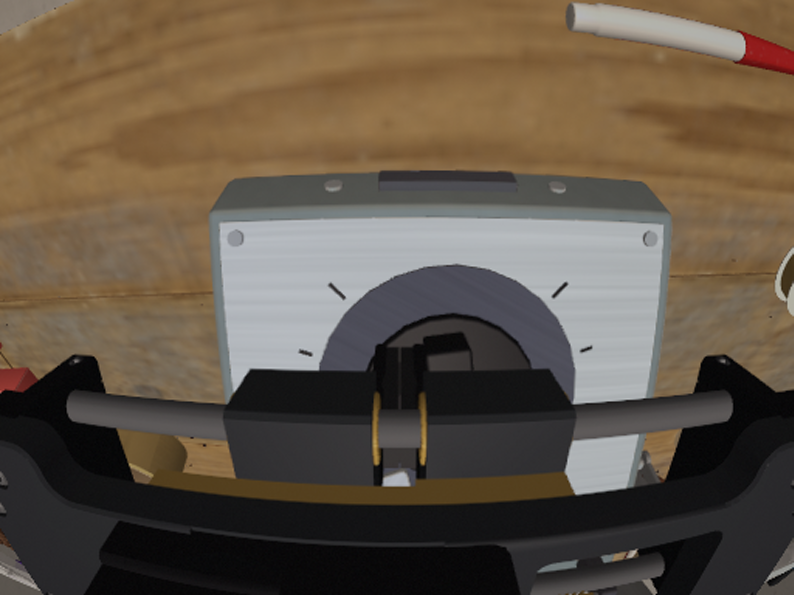

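```bash
python3 -m handwheel '[[0,0,0,0.35,0.4,0.05,-1],[0,0,0,0.28,0.3,0.03,-1],[0,0,0,0.15,0.2,0,-1],[0,0,0,0,0,0,-1]]'; 
python3 -c "
from h import *
goal(pan(-.0262,-.0122,.016),orient(23.5))
im=optics.camera('scene')[130:250,170:330]; cv2.imwrite('pics/s16.png',cv2.resize(im[:,:,::-1],None,fx=5,fy=5,interpolation=cv2.INTER_CUBIC))
s=ctrl.read_state(); im=optics.camera('wrist'); np.savez('w16.npz',p=s['tool_pos'],r=s['ee_rot']); cv2.imwrite('pics/w16.png',im[:,:,::-1])
cv2.imwrite('pics/w16b.png',cv2.resize(im[:,:,::-1],None,fx=1.55,fy=1.55,interpolation=cv2.INTER_CUBIC))"
```

```text
clock: 19.05
tool_pos: [0.4898, 0.0284, 0.0825]
ee_rot: [0.156, 2.728, -0.039]
contact_force: [-0.3, -5.1, 0.9]
finger_gap: 0.0001
pos [0.4898 0.0284 0.0825] q [ 0.0459 -0.0677 -0.2954  2.2972  0.2509  0.5401  1.0127] shift [ 0.0234 -0.022   0.0208] | 0.038312869782752855 turn [-0.6854 -0.0337 -0.8936] F [-0.2558 -5.1242  0.9057] gap 0.00011717372217812691 t 19.05
```

View pics/w16b.png

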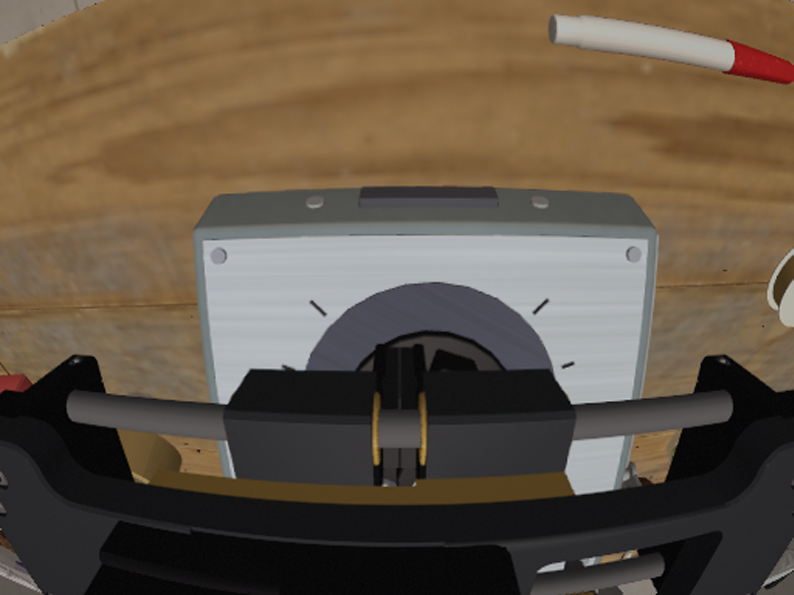

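View pics/s16.png

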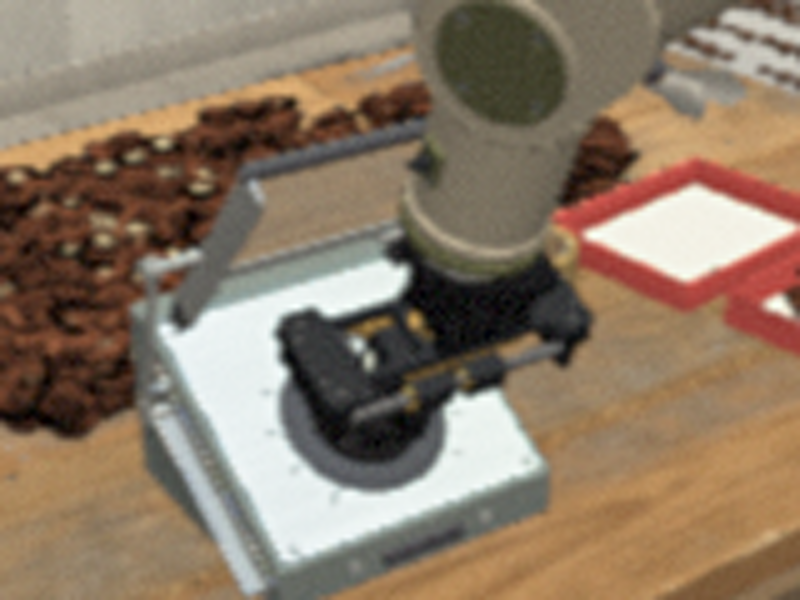

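```bash
python3 -m handwheel '[[0,0,0,0,-0.6,0,-1],[0,0,0,0.5,0,-3,-1],[0,-5,0,0,0,-4,-1],[0,-5,0,0,1,-3,-1],[0,0,0,0,0,0,-1]]'; 
python3 -c "
from h import *
goal(pan(.006,-.0,.12),orient(33))"
```

```text
clock: 19.77
tool_pos: [0.4452, 0.0399, 0.175]
ee_rot: [0.141, 2.545, -0.048]
contact_force: [0.5, 0.9, -0.2]
finger_gap: 0.0006
pos [0.4452 0.0399 0.175 ] q [ 0.0347 -0.4423 -0.3624  2.4145  0.1674  0.6103  1.0112] shift [-2.5033  0.5123  0.0645] | 2.5559571634613696 turn [-0.6619  0.9726 -0.6559] F [ 0.4527  0.8992 -0.2468] gap 0.0006078879840184354 t 19.775
```

```bash
python3 -m handwheel '[[0,1,0,-2.5,0.5,0,-1],[0,0,0,0,0,0,-1]]'; 
python3 -c "
from h import *
goal(pan(.006,-.0,.12),orient(33))
s=ctrl.read_state(); im=optics.camera('wrist'); np.savez('w17.npz',p=s['tool_pos'],r=s['ee_rot']); cv2.imwrite('pics/w17.png',im[:,:,::-1])
a=im[110:250,180:350,::-1]; cv2.imwrite('pics/w17c.png',cv2.resize(a,None,fx=4.2,fy=4.2,interpolation=cv2.INTER_CUBIC))"
```

```text
clock: 20.02
tool_pos: [0.4666, 0.0413, 0.1853]
ee_rot: [0.146, 2.571, -0.047]
contact_force: [0.4, -0.4, -0.2]
finger_gap: 0.0007
pos [0.4666 0.0413 0.1853] q [ 0.0419 -0.3746 -0.347   2.3411  0.1737  0.642   1.0296] shift [-0.1753  0.1383 -0.26  ] | 0.34270932503640733 turn [-0.7239 -0.5293 -0.7814] F [ 0.3913 -0.3824 -0.1873] gap 0.000666736992839643 t 20.025
```

View pics/w17c.png

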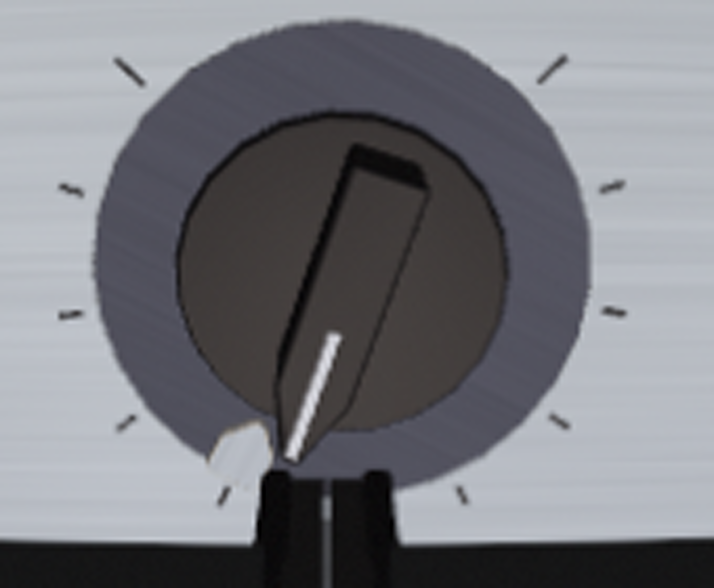

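```bash
cat > ang.py <<'E'
from h import *
def pl(v,u,h):
    V=np.load(v+'.npz'); c,d=wray(u,V['p'],V['r']); c=Ui(c); d=Ro.from_euler('z',-UP[2]).apply(d)
    o=np.array([-.1,0,.04]); t=(h-N3@(c-o))/(N3@d); X=c+t*d; return np.array([E3@(X-o)-KS,X[1]-KY])*1e3
kang=lambda d:135-np.degrees(np.arctan2(d[1],d[0]))
E
python3 - <<'E'
from ang import *
c=lambda x,y:(180+x/4.2,110+y/4.2)
disc=[(178,262),(507,270),(343,112),(360,430),(230,145),(460,150),(215,370),(480,360)]
P=np.array([pl('w17',c(*a),.0087) for a in disc]); k=least_squares(lambda q:np.hypot(*(P-q[:2]).T)-q[2],[0,0,38]); print('disc',k.x,k.fun)
R=np.array([pl('w17',c(*a),.001) for a in [(95,262),(590,265),(345,20),(150,110),(540,110),(560,380),(125,370)]]); g=least_squares(lambda q:np.hypot(*(R-q[:2]).T)-q[2],[0,0,58]); print('ring',g.x,g.fun)
K=(k.x[:2]+g.x[:2])/2
for n,(x,y),h in(('tail',(389,178),.0317),('noseflat',(316,396),.0317),('lineI',(335,335),.0317),('lineO',(291,458),.0317),('lineO',(291,458),.02),('lineO',(291,458),.01),('tabtip',(267,422),.007),('tabback',(226,476),.007)):
    p=pl('w17',c(x,y),h); print(n,p,np.hypot(*(p-K)),kang(p-K))
a=pl('w17',c(389,178),.0317);b=pl('w17',c(316,396),.0317); print('bar dir',kang(b-a)); 
a=pl('w17',c(226,476),.007);b=pl('w17',c(267,422),.007); print('tab dir',kang(a-b))
for i,(x,y) in enumerate([(552,68),(612,187),(614,312),(560,422),(462,495)]): p=pl('w17',c(x,y),0); print(i*27,kang(p-K),np.hypot(*(p-K)))
for i,(x,y) in enumerate([(130,71),(71,188),(70,315),(126,424),(223,495)]): p=pl('w17',c(x,y),0); print(270-i*27,kang(p-K))
E
```

```text
disc [-1.4317  0.5293 37.8064] [-0.5472 -0.7192 -0.7266  0.639   0.9246  0.7231 -0.2827 -0.0109]
ring [ 0.3379  0.8386 58.129 ] [ 0.0968 -0.6574  0.0618 -0.0596  0.2308  0.4635 -0.136 ]
tail [-28.9814  10.0754] 29.945327534456865 -26.722641960314746
noseflat [18.2786 -5.4031] 19.78516406682625 152.91823188345626
lineI [ 4.482 -1.19 ] 5.366665841137017 155.43806485774866
lineO [ 32.9031 -11.1058] 35.46690419392026 154.41554176588866
lineO [ 38.5612 -11.6901] 41.01901942434325 152.55781931780928
lineO [ 43.3972 -12.1896] 45.79089543428018 151.32812728848032
tabtip [ 35.3387 -17.7839] 40.358852081749376 162.231801075046
tabback [ 49.6166 -28.2061] 57.88791093685585 164.93849391132383
bar dir 153.1344806224452
tab dir 171.12790837244793
0 0.48175932791818354 66.24460060910287
27 28.037379441407893 64.97862603542276
54 55.19542024888074 65.35331819451548
81 82.18992157766289 66.13225294211834
108 109.01844722607467 66.28751168555729
270 269.7091847361286
243 242.78177160309826
216 215.47204834847227
189 188.72099403989768
162 162.4618117500971
```

Run:
```python
import cv2
a=cv2.imread('pics/w17.png')[195:232,215:265]; b=cv2.imread('pics/w11.png')[195:232,215:265]; 
c=cv2.imread('pics/w2.png')[133:163,305:345]
r=lambda i,s:cv2.resize(i,None,fx=s,fy=s,interpolation=cv2.INTER_CUBIC)
cv2.imwrite('pics/tabA.png',r(a,15)); cv2.imwrite('pics/tabB.png',r(b,15)); cv2.imwrite('pics/tabC.png',r(c,15))
```

```text
(no output)
```

View pics/tabA.png

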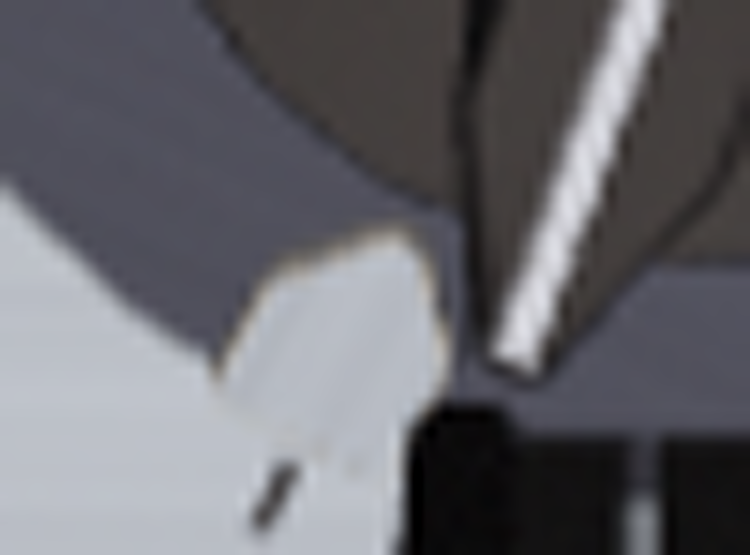

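View pics/tabB.png

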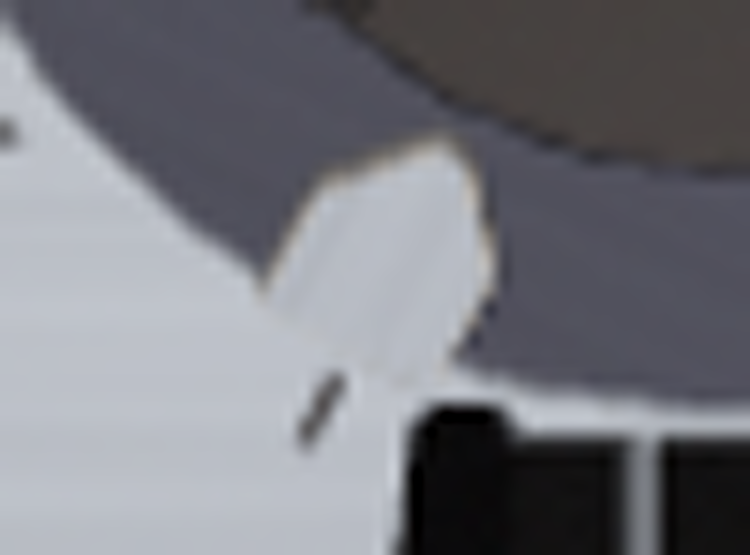

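View pics/tabC.png

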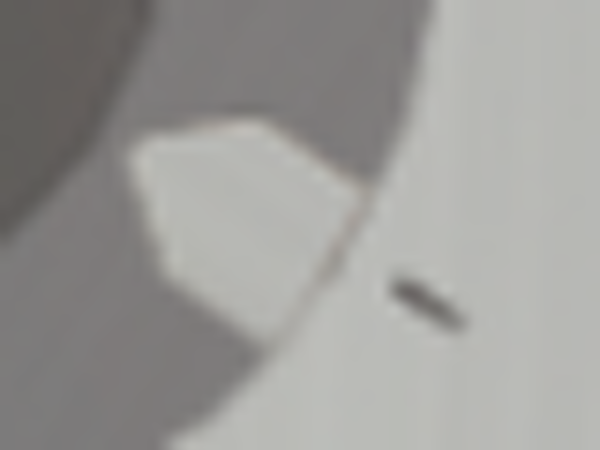

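Run:
```python
from ang import *
D={'w17':((215,195),(408,235),(285,272),(447,350),(218,378),None,(273,497)),'w11':((215,195),(445,143),(322,185),(493,270),(265,290),(440,370),(322,412)),'w2':((305,133),(130,155),(262,118),(165,275),(372,188),(270,350),(425,303))}
for v,(o,*p) in D.items():
    q=[None if a is None else pl(v,(o[0]+a[0]/15,o[1]+a[1]/15),h) for a,h in zip(p,[.007]*5+[0])]
    tick=q[5]; b=np.degrees(0)
    print(v,'tick',kang(tick),np.hypot(*tick),'tip',kang(q[0]),np.hypot(*q[0]),'sh',kang((q[1]+q[2])/2), 'back',None if q[4] is None else kang((q[3]+q[4])/2))
o=(215,195); g=lambda x,y,h:pl('w17',(o[0]+x/15,o[1]+y/15),h)
for h in (.0317,.025,.02,.015): print(h,kang(g(517,357,h)),np.hypot(*g(517,357,h)))
```

```text
w17 tick 161.94937326174323 65.93956314202478 tip 163.3290849248453 40.37248754151313 sh 163.32351641639548 back None
w11 tick 161.7524290185611 65.99723635238234 tip 164.07722977021396 40.65035970663316 sh 163.33915700101628 back 163.29727301760968
w2 tick 162.69191284438662 64.06159702456412 tip 164.21975916167003 40.92947233358904 sh 162.9847747610835 back 162.9712724986087
0.0317 153.5132571552208 34.43450614517262
0.025 152.42583874174926 37.611952253610276
0.02 151.72710690116708 39.99078242277347
0.015 151.10691581040908 42.37489187136439
```

```bash
python3 -c "
from h import *
goal(pan(-.0262,-.020,.05),orient(23.5))"; python3 -m handwheel '[[0,5,0,0,-1,2.5,-1],[0,5,0,0.5,-1,2.5,-1]]'; python3 -c "
from h import *
goal(pan(-.0262,-.020,.05),orient(23.5))"
```

```text
pos [0.4655 0.0409 0.1842] q [ 0.0419 -0.3754 -0.3473  2.3434  0.1736  0.6421  1.0291] shift [ 3.1628 -1.7738  6.5882] | 7.520246292509322 turn [-0.6998  8.8893 -0.8407] F [ 0.2124 -0.2394 -0.5361] gap 0.0007497790495128106 t 20.075
clock: 20.32
tool_pos: [0.4832, 0.0182, 0.1383]
ee_rot: [0.156, 2.748, -0.037]
contact_force: [0.8, -0.5, 0.4]
finger_gap: 0.0003
pos [0.4832 0.0182 0.1383] q [ 0.0434 -0.1678 -0.2495  2.2405  0.1307  0.6989  1.1625] shift [2.078  0.266  2.0171] | 2.9081877145204467 turn [-0.6342 -1.1892 -0.8594] F [ 0.8141 -0.4898  0.3962] gap 0.0003044788399833644 t 20.325
```

```bash
python3 -m handwheel '[[0,-1,0,2.1,0.2,2,-1],[0,0,0,0,0,1.8,-1],[0,0,0,0,0,1.4,-1],[0,0,0,0,0,0,-1]]'; python3 -c "
from h import *
goal(pan(-.0262,-.0120,.016),orient(23.5))
goal(pan(-.0289,-.0072,.016),orient(23.5))"
```

```text
clock: 20.82
tool_pos: [0.4841, 0.0201, 0.0824]
ee_rot: [0.155, 2.73, -0.039]
contact_force: [-0.7, -0.7, 0.7]
finger_gap: 0.0004
pos [0.4841 0.0201 0.0824] q [ 0.0566 -0.0834 -0.2848  2.3109  0.2271  0.5381  1.0521] shift [-0.4181  0.8881  0.1971] | 1.0011494090749697 turn [-0.6657 -0.1415 -0.8734] F [-0.726  -0.7202  0.662 ] gap 0.00036077839591737535 t 20.825
pos [0.4841 0.0201 0.0824] q [ 0.0566 -0.0834 -0.2848  2.3109  0.2271  0.5381  1.0521] shift [-0.1426  1.3642  0.2228] | 1.389656436628722 turn [-0.6657 -0.1415 -0.8734] F [-0.726  -0.7202  0.662 ] gap 0.00036077839591737535 t 20.825
```

```bash
python3 -m handwheel '[[0,0,0,-0.1,0.5,0.1,-1],[0,0,0,0,0.4,0,-1],[0,0,0,0,0.3,0,-1],[0,0,0,0,0,0,-1]]'; python3 -c "
from h import *
goal(pan(-.0289,-.0072,.016),orient(23.5))"; python3 -m handwheel '[[0,0,0,0,-0.6,0,-1],[0,0,0,0.2,0,-4,-1],[0,-5,0,-0.8,0.5,-4,-1],[0,-4,0,-1.2,0.8,-2,-1],[0,0,0,0,0,0,-1]]';python3 -c "
from h import *
goal(pan(.006,-.0,.12),orient(33))"
```

```text
clock: 21.32
tool_pos: [0.4876, 0.0319, 0.0836]
ee_rot: [0.155, 2.727, -0.039]
contact_force: [-0.9, -2.8, 1.6]
finger_gap: 0.0007
pos [0.4876 0.0319 0.0836] q [ 0.046  -0.0742 -0.3056  2.3005  0.2523  0.5432  1.0018] shift [0.1065 0.1502 0.2487] | 0.3094911736943404 turn [-0.6632  0.0391 -0.8839] F [-0.8544 -2.8438  1.5544] gap 0.0006601564751301024 t 21.325
clock: 21.95
tool_pos: [0.4634, 0.0429, 0.1838]
ee_rot: [0.144, 2.567, -0.048]
contact_force: [-0.5, 0.1, 0.5]
finger_gap: 0.0004
pos [0.4634 0.0429 0.1838] q [ 0.0382 -0.3836 -0.3521  2.3513  0.1768  0.638   1.0198] shift [-0.5353  0.014  -0.2018] | 0.5722034126440424 turn [-0.7224 -0.2886 -0.6914] F [-0.4686  0.0659  0.4946] gap 0.000392302900131566 t 21.95
```

```bash
python3 -m handwheel '[[0,0,0,-1.2,0.8,0,-1],[0,0,0,0,0,0,-1]]'; python3 -c "
from h import *
s=ctrl.read_state(); im=optics.camera('wrist'); np.savez('w18.npz',p=s['tool_pos'],r=s['ee_rot']); cv2.imwrite('pics/w18.png',im[:,:,::-1])
a=im[110:250,180:350,::-1]; cv2.imwrite('pics/w18c.png',cv2.resize(a,None,fx=4.2,fy=4.2,interpolation=cv2.INTER_CUBIC))
a=im[190:235,210:270,::-1]; cv2.imwrite('pics/w18d.png',cv2.resize(a,None,fx=12,fy=12,interpolation=cv2.INTER_CUBIC))"
```

```text
clock: 22.2
tool_pos: [0.4751, 0.0496, 0.1885]
ee_rot: [0.146, 2.572, -0.047]
contact_force: [-0.3, -0.9, -0.6]
finger_gap: 0.0006
```

View pics/w18c.png

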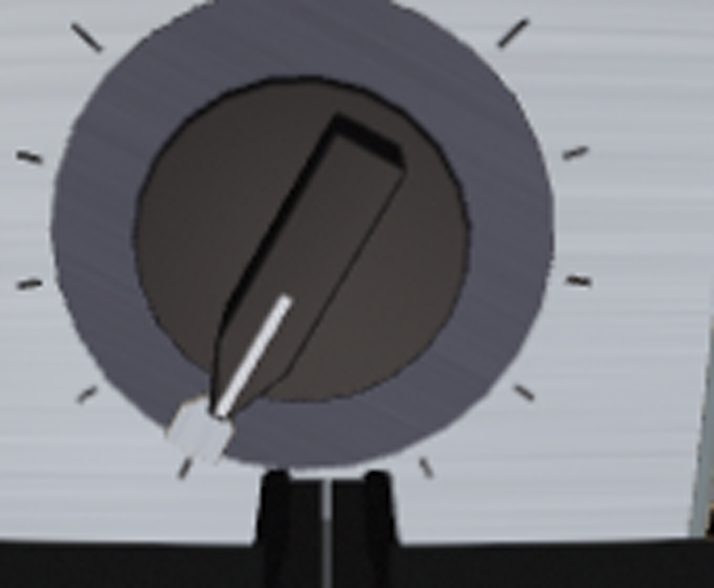

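View pics/w18d.png

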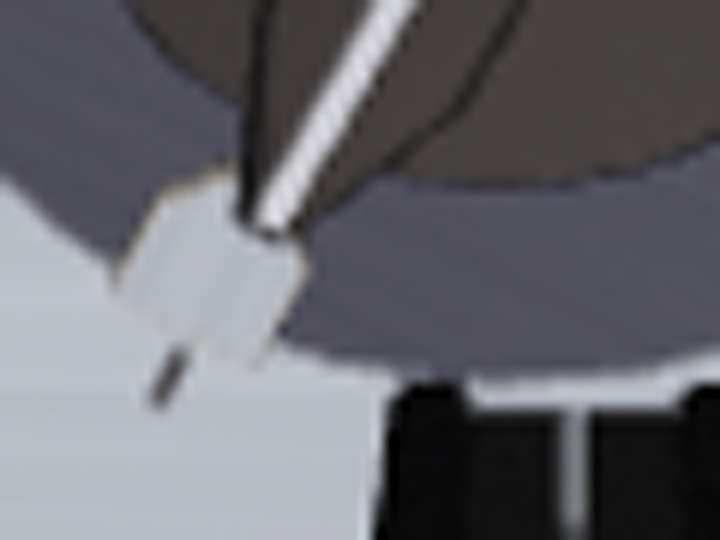

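Run:
```python
from ang import *
def rep(v,c,tail,nose,li,lo,tick):
    A=lambda a,h:pl(v,c(*a),h)
    t=(A(tail[0],.0317)+A(tail[1],.0317))/2; n=(A(nose[0],.0317)+A(nose[1],.0317))/2
    print(v,'bar',kang(n-t),'edges',kang(A(nose[0],.0317)-A(tail[0],.0317)),kang(A(nose[1],.0317)-A(tail[1],.0317)),'mid',n,t,'line',[(h,kang(A(lo,h)-A(li,.0317)),kang(A(lo,h)),np.hypot(*A(lo,h))) for h in(.0317,.025)],kang(A(li,.0317)),[kang(A(x,0)) for x in tick])
c=lambda x,y:(180+x/4.2,110+y/4.2)
rep('w18',c,[(345,137),(402,172)],[(222,335),(290,372)],(287,297),(220,413),[(185,467),(88,393)])
rep('w17',c,[(350,165),(428,190)],[(282,388),(350,405)],(335,335),(291,458),[(223,495)])
d=lambda x,y:(210+x/12,190+y/12)
for h in(.0317,.025,.02,.015): p=pl('w18',d(270,218),h); print(h,kang(p),np.hypot(*p))
for nm,a in(('back',((115,285),(260,362))),('sh',((165,190),(308,268)))):
    p=(pl('w18',d(*a[0]),.007)+pl('w18',d(*a[1]),.007))/2; print(nm,kang(p),np.hypot(*p))
```

```text
w18 bar 165.41249669713963 edges 167.12802817441414 163.68533069741142 mid [16.2377 -8.6249] [-25.8919  16.1048] line [(0.0317, np.float64(165.05228452458377), np.float64(164.50580944157377), np.float64(34.22279863866056)), (0.025, np.float64(163.61427347933255), np.float64(163.27461489648604), np.float64(37.1557329894869))] 160.6350632098662 [np.float64(162.08917402109722), np.float64(188.88676324596847)]
w17 bar 153.07116312352798 edges 152.17671314245692 153.97944344592287 mid [18.4029 -5.3893] [-29.0871  10.1064] line [(0.0317, np.float64(154.2332480793538), np.float64(153.65100680772537), np.float64(34.72670865890753)), (0.025, np.float64(152.9394838253613), np.float64(152.56406008465578), np.float64(37.910479180504005))] 149.86878007772248 [np.float64(162.15238178752455)]
0.0317 164.47210810088123 34.024129333279326
0.025 163.2359377995784 36.95209664564984
0.02 162.43417896715937 39.146889002885544
0.015 161.7176728772331 41.34853225613615
back 163.22128826522348 56.82391558884434
sh 163.28604590299003 47.04866860825742
```

Run:
```python
from ang import *
def W(v,u): V=np.load(v+'.npz'); return wray(u,V['p'],V['r'])
for nm,r in(('outer',[W('w2',(265,93)),W('w11',(467/1.55,257/1.55)),W('w12',(499/1.55,254/1.55))]),('inner',[W('w2',(272.6,120)),W('w11',(418/1.55,272/1.55)),W('w12',(429/1.55,276/1.55))])):
    X,e=tri(r); x=Ui(X)-np.array([-.1,0,.04]); print(nm,'h',N3@x*1e3,'e',(E3@x-KS)*1e3,'y',(x[1]-KY)*1e3,e)
```

```text
outer h 32.49131771888185 e -11.041338681978791 y 33.418508457808144 [np.float64(0.000338276923932334), np.float64(0.00010388360174014082), np.float64(0.0002453196315460755)]
inner h 32.175432932260534 e -2.093404817921127 y 5.033288728237469 [np.float64(5.65979080833787e-06), np.float64(0.0001914887497052565), np.float64(0.00018866993663288793)]
```

The line's triangulated height is 32 mm, so the pointer is at about 165° against about 163.4° for the tab. I'll refine both by sub-pixel fits.

```bash
cat > line.py <<'E'
from ang import *
def measure(v,roi_line,K=None):
    im=cv2.cvtColor(cv2.imread(f'pics/{v}.png'),cv2.COLOR_BGR2GRAY).astype(float)
    x0,y0,x1,y1=roi_line; 
    ys,xs=np.mgrid[y0:y1,x0:x1]; w=np.clip(im[y0:y1,x0:x1]-110,0,None)
    P=np.array([pl(v,(x,y),.0320) for x,y in zip(xs.ravel(),ys.ravel())]); w=w.ravel(); m=(P*w[:,None]).sum(0)/w.sum()
    C=((P-m)*w[:,None]).T@(P-m); ev,V=np.linalg.eigh(C); d=V[:,1]; d=d*np.sign(d@m)
    print(v,'line centre',m,'dir',kang(d),'centre angle about K',kang(m), 'offset of line from K (mm)',d[0]*m[1]-d[1]*m[0], 'width',np.sqrt(ev[0]/w.sum()),np.sqrt(ev[1]/w.sum()))
E
python3 - <<'E'
from line import *
# w18 line in crop c: (287,297)-(220,413) -> full (248.3,180.7)-(232.4,208.3); keep clear of tab
measure('w18',(236,179,251,202))
measure('w17',(251,188,262,214))
E
```

```text
w18 line centre [13.0473 -7.7771] dir 164.91051933918322 centre angle about K 165.79788850294702 offset of line from K (mm) -0.23523537208135537 width 0.653752717779181 6.34739493268259
w17 line centre [14.9481 -5.4113] dir 154.23391217050371 centre angle about K 154.9006629830913 offset of line from K (mm) -0.18499419634006653 width 0.6546231467753483 6.90991885709181
```

Run:
```python
from h import *
for px in((202,207),(200,183.6)):
  for yy in(.110,.12):
    o,d=ray('scene',px); o=Ui(o); d=Ro.from_euler('z',-UP[2]).apply(d); t=(yy-o[1])/d[1]; X=o+t*d; x=X-np.array([-.1,0,.04]); print(px,yy,'e-rel',E3@x-KS,'h',N3@x)
goal(pan(-.009,.040,.05),orient(23.5))
```

```text
(202, 207) 0.11 e-rel 0.07458039635196047 h -0.01672559441314703
(202, 207) 0.12 e-rel 0.06220254577258748 h 0.007189306925434982
(200, 183.6) 0.11 e-rel 0.11720053962427347 h 0.058311724542225066
(200, 183.6) 0.12 e-rel 0.10378829417031267 h 0.08040546311196489
pos [0.4745 0.0493 0.188 ] q [ 0.0449 -0.3498 -0.3663  2.3173  0.1901  0.6469  1.0019] shift [2.4059 3.3198 6.4755] | 7.6642948579811465 turn [-0.6972  8.8895 -0.8293] F [-0.2665  0.6415  0.3206] gap 0.00046063418391291666 t 22.25
```

```bash
python3 -m handwheel '[[0,4,0,0.8,1.6,2,-1],[0,4,0,0.8,1.7,2,-1],[0,0,0,1.3,0,2,-1],[0,0,0,0,0,0,-1]]'; python3 -c "
from h import *
goal(pan(-.009,.040,.016),orient(23.5))"
```

```text
clock: 22.75
tool_pos: [0.4793, 0.0808, 0.1199]
ee_rot: [0.154, 2.715, -0.041]
contact_force: [0.4, -0.1, 0.1]
finger_gap: 0.0004
pos [0.4793 0.0808 0.1199] q [ 0.0502 -0.1356 -0.4352  2.2622  0.247   0.6464  0.8945] shift [-1.5622  0.1557  3.8845] | 4.189767471010235 turn [-0.7152  0.7139 -0.8493] F [ 0.4177 -0.0756  0.074 ] gap 0.00035487290560817623 t 22.75
```

```bash
python3 -m handwheel '[[0,0,0,-1.6,0.1,1.9,-1],[0,0,0,0,0,1.8,-1],[0,0,0,0,-0.5,0,-1],[0,0,0,0,-0.2,0,-1],[0,0,0,0,0,0,-1]]'; python3 -c "
from h import *
goal(pan(-.0092,.0293,.016),orient(23.5))
s=ctrl.read_state(); im=optics.camera('wrist'); np.savez('w19.npz',p=s['tool_pos'],r=s['ee_rot']); cv2.imwrite('pics/w19.png',im[:,:,::-1])
cv2.imwrite('pics/w19b.png',cv2.resize(im[:,:,::-1],None,fx=1.55,fy=1.55,interpolation=cv2.INTER_CUBIC))"
```

```text
clock: 23.38
tool_pos: [0.51, 0.0716, 0.0964]
ee_rot: [0.155, 2.709, -0.04]
contact_force: [-0.7, 0.2, 0.6]
finger_gap: 0.0004
pos [0.51   0.0716 0.0964] q [ 0.0763 -0.0302 -0.4288  2.2331  0.3354  0.5763  0.853 ] shift [ 0.358  -0.3661  0.462 ] | 0.6896349012737044 turn [-0.6579  1.0922 -0.8965] F [-0.6818  0.2361  0.5842] gap 0.0003799104830166321 t 23.375
```

View pics/w19b.png

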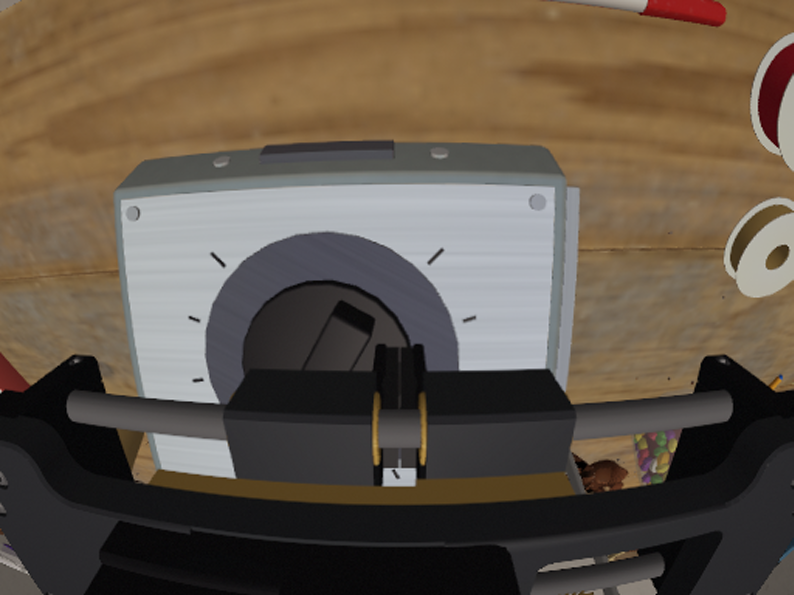

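```bash
cat > peek.py <<'E'
import sys
from ang import *
n=sys.argv[1]; s=ctrl.read_state(); im=optics.camera('wrist'); np.savez(n+'.npz',p=s['tool_pos'],r=s['ee_rot']); cv2.imwrite(f'pics/{n}.png',im[:,:,::-1])
a=im[170:250,130:290,::-1]; cv2.imwrite(f'pics/{n}c.png',cv2.resize(a,None,fx=5,fy=5,interpolation=cv2.INTER_CUBIC))
goal(pan(-.0092,.0293,.016),orient(23.5))
E
python3 -m handwheel '[[0,0,0,0.36,0,0.3,-1],[0,0,0,0,-0.2,0,-1],[0,0,0,0,-0.07,0,-1],[0,0,0,0,0,0,-1]]'; python3 peek.py w20
```

```text
clock: 23.92
tool_pos: [0.5076, 0.0696, 0.0914]
ee_rot: [0.154, 2.71, -0.039]
contact_force: [0.2, 2.0, -1.2]
finger_gap: 0.0001
pos [0.5076 0.0696 0.0913] q [ 0.0783 -0.0275 -0.4278  2.2433  0.3401  0.5644  0.8505] shift [-0.0523 -0.1439  0.0898] | 0.1774652314325434 turn [-0.6321  1.0295 -0.8616] F [ 0.7281  2.5145 -0.7584] gap 0.0006856126744848647 t 23.975
```

View pics/w20c.png

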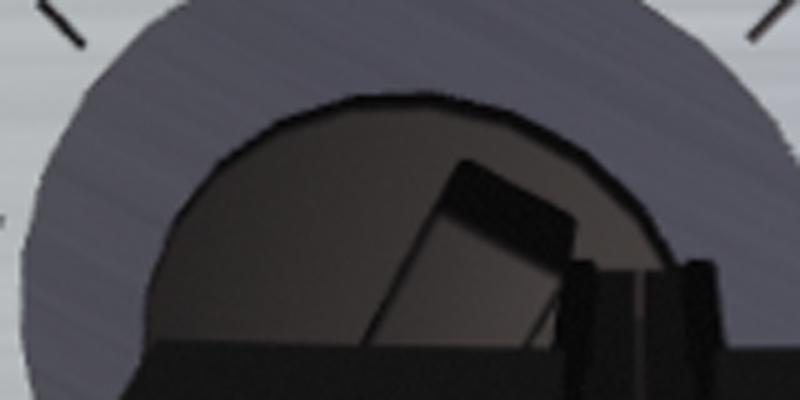

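```bash
python3 -m handwheel '[[0,0,0,0,-0.06,0,-1],[0,0,0,0,0,0,-1]]'; python3 peek.py w21
python3 - <<'E'
import cv2,numpy as np
a=cv2.imread('pics/w20.png').astype(int);b=cv2.imread('pics/w21.png').astype(int)
d=np.abs(a-b).sum(2); print(d[200:240,195:235].mean(), d[100:160,100:300].mean())
x=cv2.imread('pics/w20c.png')[100:360,330:620];y=cv2.imread('pics/w21c.png')[100:360,330:620]; cv2.imwrite('pics/cmp.png',np.hstack([x,y]))
E
```

```text
clock: 24.22
tool_pos: [0.5075, 0.0691, 0.0914]
ee_rot: [0.153, 2.71, -0.039]
contact_force: [0.0, 3.7, 0.4]
finger_gap: 0.0001
pos [0.5075 0.0691 0.0913] q [ 0.0789 -0.0281 -0.427   2.2438  0.3389  0.5639  0.8528] shift [-0.0547 -0.0893  0.0886] | 0.13714372270579603 turn [-0.6274  1.0294 -0.8602] F [-0.4487  3.7139  0.1214] gap 0.0001877362147642552 t 24.275
4.316875 2.0730833333333334
```

View pics/cmp.png

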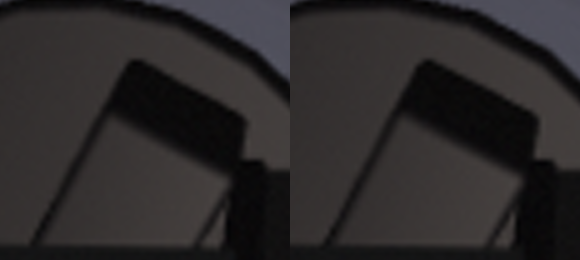

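```bash
python3 -m handwheel '[[0,0,0,0,0.6,0,-1],[0,0,0,0.5,0,-3.5,-1],[0,-4,0,0.5,-1.2,-3.5,-1],[0,-4,0,-0.5,-1.5,-3,-1],[0,0,0,0,0,0,-1]]';python3 -c "
from h import *
goal(pan(.012,.005,.12),orient(33))"
```

```text
clock: 24.9
tool_pos: [0.4572, 0.0531, 0.1816]
ee_rot: [0.147, 2.566, -0.049]
contact_force: [0.7, 0.1, -0.0]
finger_gap: 0.0007
pos [0.4572 0.0531 0.1816] q [ 0.0554 -0.3943 -0.4008  2.3589  0.1714  0.6407  0.9884] shift [-1.8587 -0.4235  0.032 ] | 1.906566593805326 turn [-0.8219 -0.2213 -0.8042] F [ 0.7143  0.0878 -0.0184] gap 0.0006688181576790462 t 24.9
```

```bash
python3 -m handwheel '[[0,0,0,-1.8,0.1,0,-1],[0,0,0,0,0,0,-1]]'; python3 -c "
from h import *
s=ctrl.read_state(); im=optics.camera('wrist'); np.savez('w22.npz',p=s['tool_pos'],r=s['ee_rot']); cv2.imwrite('pics/w22.png',im[:,:,::-1])
a=im[110:250,180:350,::-1]; cv2.imwrite('pics/w22c.png',cv2.resize(a,None,fx=4.2,fy=4.2,interpolation=cv2.INTER_CUBIC))"
```

```text
clock: 25.15
tool_pos: [0.4733, 0.0533, 0.1891]
ee_rot: [0.146, 2.572, -0.048]
contact_force: [-1.1, -0.0, 0.2]
finger_gap: 0.0002
```

View pics/w22c.png

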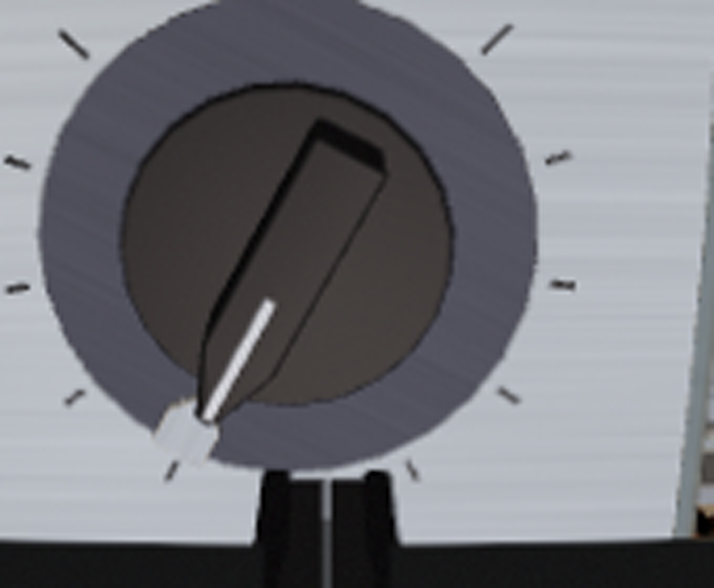

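Run:
```python
from line import *
measure('w22',(232,180,247,203))
measure('w18',(236,179,251,202))
c=lambda x,y:(180+x/4.2,110+y/4.2)
for t in((173,470),(75,397),(411,470),(508,396)): print(kang(pl('w22',c(*t),0)))
im=cv2.imread('pics/w22.png')[190:235,205:265]; cv2.imwrite('pics/w22d.png',cv2.resize(im,None,fx=12,fy=12,interpolation=cv2.INTER_CUBIC))
```

```text
w22 line centre [13.163  -7.6699] dir 164.20259466056342 centre angle about K 165.22886477527595 offset of line from K (mm) -0.27286343996907636 width 0.6524739055956351 6.412773145196385
w18 line centre [13.0475 -7.7774] dir 164.91052388542008 centre angle about K 165.79863060672432 offset of line from K (mm) -0.23543618229840568 width 0.6537522914445545 6.347390640084009
161.94096032089976
188.87921762082306
108.3891868455339
81.57719762696163
```

View pics/w22d.png

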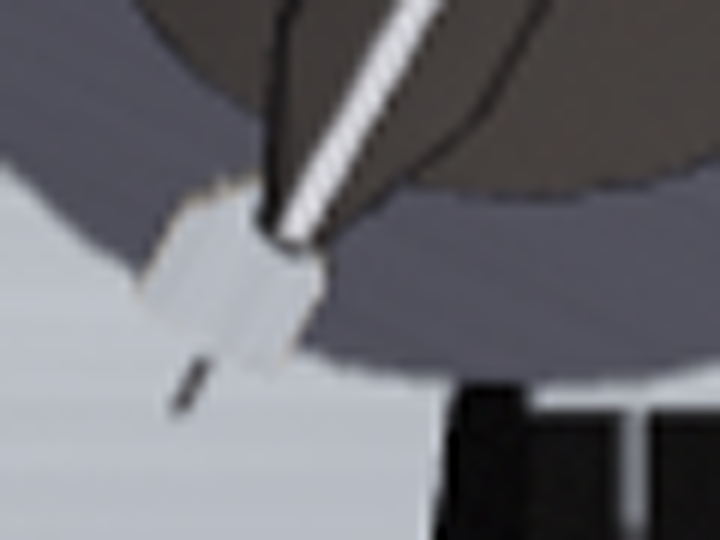

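The pointer is at 164.2° and the tab at about 163.4°, so they agree within 1°. I'll back off a little and check the whole scene.

```bash
python3 -m handwheel '[[0,0,0,0,-5,-1,-1],[0,0,0,0,-5,-1,-1],[0,0,0,0,-5,-1,-1],[0,0,0,0,-5,0,-1],[0,0,0,0,-4,0,-1],[0,0,0,0,0,0,-1]]';python3 -c "
from h import *
s=ctrl.read_state(); print(s['tool_pos'],s['q'],s['contact_force'])
im=optics.camera('scene'); cv2.imwrite('pics/s23.png',cv2.resize(im[130:270,150:330,::-1],None,fx=4.2,fy=4.2,interpolation=cv2.INTER_CUBIC))
im=optics.camera('top'); cv2.imwrite('pics/t23.png',cv2.resize(im[130:260,130:330,::-1],None,fx=4,fy=4,interpolation=cv2.INTER_CUBIC))"
```

```text
clock: 25.95
tool_pos: [0.4283, -0.1852, 0.2146]
ee_rot: [0.151, 2.572, -0.048]
contact_force: [0.3, 1.1, -0.3]
finger_gap: 0.0007
[ 0.4283 -0.1852  0.2146] [ 0.0418 -0.4668  0.3039  2.32    0.0186  0.7158  1.7962] [ 0.3428  1.1293 -0.3206]
```

View pics/s23.png

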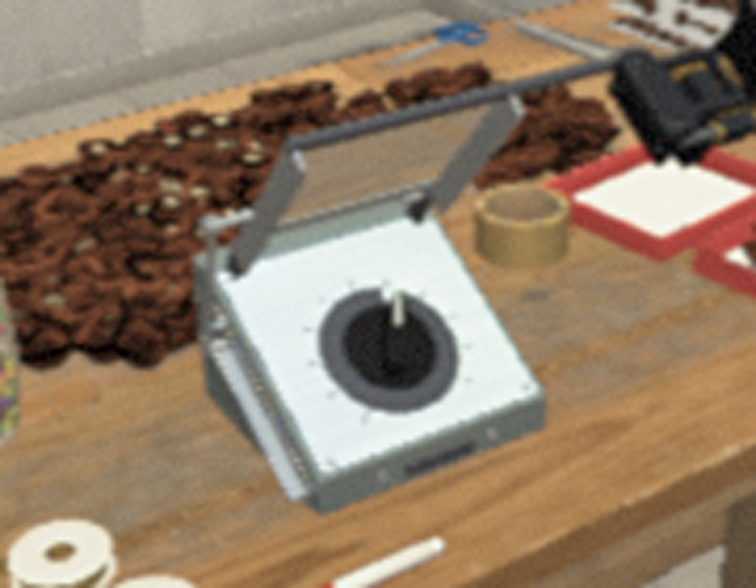

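View pics/t23.png

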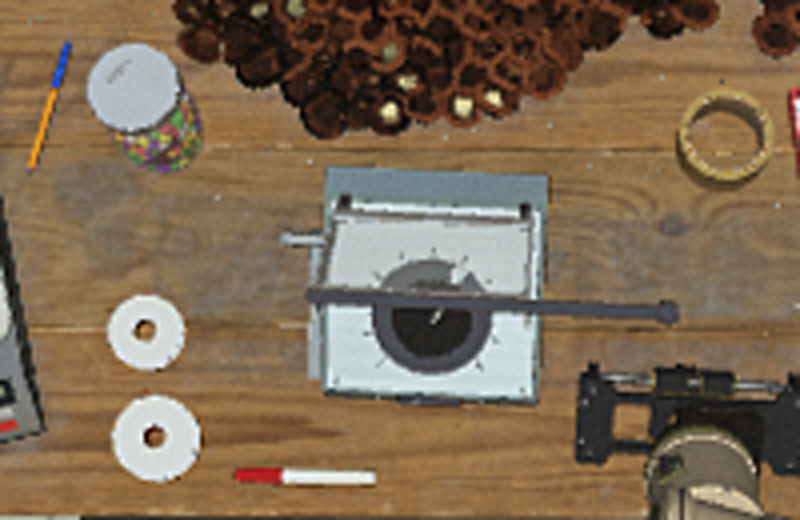

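The cover is still propped: its bar's left end is at scene pixel (219.5,165.7), unchanged since release. The pointer stands at the tab, the other things are in place and the arm is clear.

```bash
python3 -c "
from h import *
X,e=tri([ray('scene',(150+292/4.2,130+150/4.2)),ray('top',(130+309/4,130+294/4))]); b=Ui(X); d=b-[.0467,0,.164]; print(b,np.pi/6+np.arctan2(d[2],-d[0]))
print(workorder.finish_job())"
```

```text
[-0.0588  0.0925  0.2864] 1.38279328902486
the job is handed in; nothing more can be done
None
```

The job is handed in at about 26 s on the robot's clock. The cover is propped open by itself and the knob's pointer stands at the marker tab, within about 1°.

**Cover:** I gripped the lift bar and raised the cover to its end stop, where the motion stalled at about 1.72 rad and the force rose to 13 N. I then let it down until the stay bore it, and only then released. It did not move on release. My last camera check gave 1.383 rad, against 1.38 expected. I did not measure the stay's own angle. That it is seated in the catch is inferred from the cover holding at this angle on its own.

**Knob:** I did not grip the knob. I turned it by pushing the tail of its bar with shut fingers, to keep the gripper clear of the propped cover. It first went about 1.5° too far, so I nudged it back. The last wrist picture gave the pointer at 164.2° and the tab at 163.4°, with an uncertainty of about 0.5°.

**Other checks:**
- **Tab and table:** by eye, the marker tab has not shifted against its neighbouring tick, and the jar, spools, tape and pen are where they were. The gift tray was not fully in the last pictures, so I did not check it there, but the arm's path stayed clear of it.
- **Bar in the fingers:** during the lift the bar slid about 8 mm deeper between the fingers, with up to about 33 N of sideways pull. I corrected the path and the grip held.
- **Joint limits:** two joints came very close to their limits: joint 2 reached −0.498 (limit −0.5) and joint 4 reached 2.41 (limit 2.42). None of the readings I took showed a limit passed.

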